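# Row up rook blanks on the fence tray

## Task

Throw the sawn offcuts lying in the fence tray into the tin bin and stand all the maple rook blanks that are on the bench upright in the tray. Then turn the brass lock collar to free the tray, raise the tray by its handle until the blanks slide down into one single row with every blank touching the fence, let it down level again, and turn the collar fully back to its locked mark. Leave the pawn and the other things on the bench where they are.

Things in the scene. Friction and masses are not known exactly. Their poses are not given: they have to be found in the camera images.
- jig: Fence-tray jig, fixed to the bench: dark base board 180 x 371 mm, 18 mm thick, with the hinged tin tray and the lock collar. Origin on the bench top under the middle of the tray; z up, x from the handle side to the fence side, y along the fence. Yaw up to 0.15 rad, different each time. Tray floor inside: jig x -65 to 65 mm, y -125 to 125 mm, 34 mm above the bench when level, bright and waxed.
- tray (a joint): Tilt of the tray about its hinge under the fence: 0 = level on the base; grows (rad) as the handle is raised; stop at 0.6. It falls back when let go (4 to 5 N at the handle holds it up). Cannot be raised while the collar is locked. Blanks slide surely at 0.35 to 0.5 rad.
- tray_fence (a point): Foot of the fence's inner face, at mid length, on the tray floor; moves with the tray. x points through the fence, away from the tray's inside; y along the fence; z up from the floor. A blank touching the fence has its origin at x = -19 mm here. Light wooden fence, 26 mm high along the far (+x) long side; end walls 14 mm and near lip 8 mm high above the floor.
- tray_handle (a point): Middle of the tray's handle: round wooden bar 12 mm thick, 110 mm long, along jig y, 35 mm out from the tray's near edge (jig x -105 mm, 52 mm above the bench when level); moves with the tray. Can be pinched from above, fingers closing along jig x. Two bars at its ends join it to the tray.
- tray_hinge (a point): Hinge line of the tray at mid length (parallel to jig y, jig x +71 mm, 30 mm above the bench). Fixed to the jig; the handle is 176 mm nearer and 22 mm above it when level.
- collar (a joint): Captive brass lock collar on an upright post at the left (+y) end of the jig: 0 = free (tab points along jig +x, white pointer opposite it at the red mark); 1.4 = locked mark (tab over the tray's steel lug, along jig -y; pointer at the white mark); stop 1.42. Clockwise from above locks. Light friction, stays where left. The tab clears the lug below about 0.4. Starts locked.
- collar_grip (a point): On the collar's axis (jig x -35, y 188 mm), 76 mm above the bench: height to grip the knurled ring from outside. Ring 44 mm across, 47 to 84 mm above the bench (post end 88 mm). The tab at its foot is 14 mm wide, reaches 52 mm from the axis, top 54 mm above the bench: keep fingertips above it. Seat below 68 mm across.
- bin: Open tin offcut bin in its wooden cheeks, fixed on the bench at the left: outside 120 (x) by 104 (y) mm, walls 4 mm, floor 10 mm and rim 86 mm above the bench; its tin flap is propped open beyond the far (+x) rim, leaning away, up to 155 mm high. Origin under its middle on the bench.
- blank1: Maple rook blank, a pale turned cylinder 38 mm in diameter and 44 mm high with a dark pencil ring near the top, standing; 25 to 50 g. Origin at the centre of its underside. Some blanks may be absent.
- blank2: Maple rook blank, a pale turned cylinder 38 mm in diameter and 44 mm high with a dark pencil ring near the top, standing; 25 to 50 g. Origin at the centre of its underside. Some blanks may be absent.
- blank3: Maple rook blank, a pale turned cylinder 38 mm in diameter and 44 mm high with a dark pencil ring near the top, standing; 25 to 50 g. Origin at the centre of its underside. Some blanks may be absent.
- blank4: Maple rook blank, a pale turned cylinder 38 mm in diameter and 44 mm high with a dark pencil ring near the top, standing; 25 to 50 g. Origin at the centre of its underside. Some blanks may be absent.
- blank5: Maple rook blank, a pale turned cylinder 38 mm in diameter and 44 mm high with a dark pencil ring near the top, standing; 25 to 50 g. Origin at the centre of its underside. Some blanks may be absent.
- offcut1: Sawn wooden offcut, 46 (x) by 24 (y) by 16 mm (z) block lying in the tray at the start. Origin at the centre of its underside.
- offcut2: Sawn wooden offcut, 46 (x) by 24 (y) by 16 mm (z) block lying in the tray at the start. Origin at the centre of its underside.
- pawn: Boxwood pawn, 49 mm high, base 30 mm in diameter, standing among the blanks; not to be loaded. Origin under its base.
- mallet: Black horn mallet, lying, handle along its x, 40 mm thick head. Leave alone.
- gauge: Brass depth gauge, 75 mm stock with a thin 120 mm steel rod. Leave alone.
- brush: Bench brush, lying. Leave alone.
- tea_glass: Small waisted tea glass, 75 mm high. Leave alone.
- king: Dark finished chess king, 96 mm high, standing. Leave alone.
There are look-alikes about, which are no part of the job. What is shaped like the blank5 but green or orange is not meant.

How it is judged:
On the way, in this order (a step that is already met when the one before it is completed fails the run):
1. the offcuts are in the bin and every blank stands in the level tray (x of offcut1 in the frame of bin between -0.062 and 0.062 m and y of offcut1 in the frame of bin between -0.054 and 0.054 m and z of each of offcut1, offcut2 in the frame of bin below 0.075 m and x of offcut2 in the frame of bin between -0.062 and 0.062 m and y of offcut2 in the frame of bin between -0.054 and 0.054 m and x of blank1 in the frame of tray_fence between -0.125 and -0.005 m and y of blank1 in the frame of tray_fence between -0.13 and 0.13 m and z of blank1 in the frame of tray_fence between -0.006 and 0.008 m and angle between the z axis of each of blank1, blank2, blank3, blank4, blank5 and the z axis of tray_fence, either way round below 0.15 rad and x of blank2 in the frame of tray_fence between -0.125 and -0.005 m and y of blank2 in the frame of tray_fence between -0.13 and 0.13 m and z of blank2 in the frame of tray_fence between -0.006 and 0.008 m and x of blank3 in the frame of tray_fence between -0.125 and -0.005 m and y of blank3 in the frame of tray_fence between -0.13 and 0.13 m and z of blank3 in the frame of tray_fence between -0.006 and 0.008 m and x of blank4 in the frame of tray_fence between -0.125 and -0.005 m and y of blank4 in the frame of tray_fence between -0.13 and 0.13 m and z of blank4 in the frame of tray_fence between -0.006 and 0.008 m and x of blank5 in the frame of tray_fence between -0.125 and -0.005 m and y of blank5 in the frame of tray_fence between -0.13 and 0.13 m and z of blank5 in the frame of tray_fence between -0.006 and 0.008 m and value of joint tray below 0.06 rad), for 0.2 s.
2. the tray is tilted up at least 0.3 rad and every blank has come to the fence in one row (value of joint tray above 0.3 rad and x of blank1 in the frame of tray_fence between -0.125 and -0.005 m and y of blank1 in the frame of tray_fence between -0.13 and 0.13 m and z of blank1 in the frame of tray_fence between -0.006 and 0.008 m and angle between the z axis of each of blank1, blank2, blank3, blank4, blank5 and the z axis of tray_fence, either way round below 0.15 rad and x of each of blank1, blank2, blank3, blank4, blank5 in the frame of tray_fence above -0.0235 m and x of blank2 in the frame of tray_fence between -0.125 and -0.005 m and y of blank2 in the frame of tray_fence between -0.13 and 0.13 m and z of blank2 in the frame of tray_fence between -0.006 and 0.008 m and x of blank3 in the frame of tray_fence between -0.125 and -0.005 m and y of blank3 in the frame of tray_fence between -0.13 and 0.13 m and z of blank3 in the frame of tray_fence between -0.006 and 0.008 m and x of blank4 in the frame of tray_fence between -0.125 and -0.005 m and y of blank4 in the frame of tray_fence between -0.13 and 0.13 m and z of blank4 in the frame of tray_fence between -0.006 and 0.008 m and x of blank5 in the frame of tray_fence between -0.125 and -0.005 m and y of blank5 in the frame of tray_fence between -0.13 and 0.13 m and z of blank5 in the frame of tray_fence between -0.006 and 0.008 m), for 0.2 s.
At the end, for the whole second after the job is handed in: Every offcut lies in the tin bin; every blank stands upright in the tray, in one row, within 4.5 mm of touching the fence and at rest; the tray is level (within 0.03 rad) and the collar is at its locked mark (joint above 1.27 rad) (value of joint tray below 0.03 rad and value of joint collar above 1.27 rad and x of blank1 in the frame of tray_fence between -0.125 and -0.005 m and y of blank1 in the frame of tray_fence between -0.13 and 0.13 m and z of blank1 in the frame of tray_fence between -0.006 and 0.008 m and angle between the z axis of each of blank1, blank2, blank3, blank4, blank5 and the z axis of tray_fence, either way round below 0.15 rad and x of each of blank1, blank2, blank3, blank4, blank5 in the frame of tray_fence above -0.0235 m and linear speed of each of blank1, blank2, blank3, blank4, blank5 below 0.02 m/s and x of blank2 in the frame of tray_fence between -0.125 and -0.005 m and y of blank2 in the frame of tray_fence between -0.13 and 0.13 m and z of blank2 in the frame of tray_fence between -0.006 and 0.008 m and x of blank3 in the frame of tray_fence between -0.125 and -0.005 m and y of blank3 in the frame of tray_fence between -0.13 and 0.13 m and z of blank3 in the frame of tray_fence between -0.006 and 0.008 m and x of blank4 in the frame of tray_fence between -0.125 and -0.005 m and y of blank4 in the frame of tray_fence between -0.13 and 0.13 m and z of blank4 in the frame of tray_fence between -0.006 and 0.008 m and x of blank5 in the frame of tray_fence between -0.125 and -0.005 m and y of blank5 in the frame of tray_fence between -0.13 and 0.13 m and z of blank5 in the frame of tray_fence between -0.006 and 0.008 m and x of offcut1 in the frame of bin between -0.062 and 0.062 m and y of offcut1 in the frame of bin between -0.054 and 0.054 m and z of each of offcut1, offcut2 in the frame of bin below 0.075 m and x of offcut2 in the frame of bin between -0.062 and 0.062 m and y of offcut2 in the frame of bin between -0.054 and 0.054 m).
It fails at once if the pawn is disturbed (moved more than 60 mm) (distance of pawn from where it was at the start of the episode above 0.06 m).
It fails at once if the mallet, gauge, brush, tea glass or king is disturbed (moved more than 50 mm) (distance of any of mallet, gauge, brush, tea_glass, king from where it was at the start of the episode above 0.05 m).
Of blank1, blank2, blank3, blank4, blank5 only 3 to 5 are there at a start; the rules pass over those that are not, and their reading is None.
At some moment in a run one of blank1, blank2, blank3, blank4, blank5 may be knocked a few centimetres aside while the robot is not near it.
It also fails if it takes over 210 s, if anything falls off the work surface, if the arm or the gripper's body presses on something with over 40 N, if the wrist force passes 120 N, or if a joint passes its speed limit or range.

## Robot

A 7-joint arm with a two-finger parallel gripper is mounted at the origin on the work surface. World frame = base frame: x ahead of the robot, y to its left, z up, the work surface at z = 0. Lengths are in m, angles in rad, forces in N, time in s.
With the tool pointing down it reaches from about 0.425 to 0.95 m from the base axis. Payload 16.7 kg.
Tool frame: the origin (TCP) lies at the very end of the fingers, on their centre line; the grasp point (between the pads) lies 19 mm behind it; x points along the fingers, z is the direction in which the jaws open and shut, and the axes are right-handed (so a half turn about x gives the same grasp; the last joint's range is limited). The gripper opens to 94 mm and grips with 3 to 60 N. Pads are 16 mm wide; open, the fingers measure 119 mm over their backs; the gripper's body (75 mm by 177 mm) begins 78 mm behind the grasp point.
Start: joints at [-1.278, 0.426, 0.074, 1.606, -0.034, 1.111, -0.067], TCP at [0.289, 0.61, 0.205] pointing down, gripper open.
Joint ranges: [-2.85, 2.85], [-0.5, 2.14], [-1.23, 1.37], [0.21, 2.46], [-1.02, 4.16], [0.16, 2.05], [-2.73, 2.73]. Speed limits (rad/s): [1.89, 1.89, 2.39, 2.39, 3.01, 3.01, 3.01].

## Interface

Orientations are given as a unit quaternion [x, y, z, w].
In Python, from bench import monitor, snapshot, r gives the robot as it stands.
- The arm moves only by the shell command python3 -m inch 'ROWS' [FORCE]. ROWS is JSON, a list of rows, each an object with "delta_rot": the turn, a rotation vector about the tool's x, y, z in rad, a list of three; "xyz": the shift along the tool's x, y, z in cm, a list of three; "fingers": the finger opening in cm, from 0 to 9.4. In form: [{"delta_rot": [wx, wy, wz], "xyz": [dx, dy, dz], "fingers": fingers}, ...]. A call has 1 to 5 rows; each row is the pose to reach, as a shift and turn from the pose measured when the call began, along the tool's axes at that moment; what a row does not reach only later rows make up. A row lasts 1/12 s, in which the tool goes at most 41.7 mm and 7.16 degrees, less where a joint would pass 70% of its speed; a pose out of reach is approached as far as the arm can. A call with a gripper value outside its range is refused whole. The fingers move at their own pace and stop on an object; FORCE is the grip in N (left out, the last holds). Time passes only in rows, so rows that repeat a pose let the fingers close. It gives the time, the measured TCP pose, the force and the opening at its end, in the units of the state.
- monitor.get_obs(): the state, without advancing time (a new reading comes with each control period).
- snapshot(name): name is "scene" or "top" or "wrist"; returns a dict with "img" (480x640x3 uint8, red, green, blue), "camera_matrix" (3x3 intrinsics, pixels), "extrinsics" (4x4, takes a point from world to camera coordinates). Camera axes: x right, y up, looking along -z (the intrinsics and any distortion apply to the point x, -y, -z); pixel columns grow to the right and rows downward; lengths in m; the calibration is good to about 2 mm. A picture is of the moment at which its call begins. There is no depth.
- r.hand_in(): hands the job in, once; it reports no verdict.
The state is a dict: "clock": time; "joint_positions": joint angles; "joint_velocities": joint speeds; "effort": joint torques, N m; "tool_pos": TCP position; "tool_rot": TCP orientation; "force": force on the tool from outside, world axes, zero at the start; "moment": the same for the moment, N m; "gripper_width": opening from 0.0 (shut) to 1.0 (fully open).
Only numpy, scipy, OpenCV 4.12 (cv2) and the standard library are available. Lean on these libraries where they do the work, as an engineer would, in place of code of your own. Each camera call takes 0.05 s, during which the arm holds its last target. There are 200 camera calls.

## Working session

There is one attempt and no reset: what is moved stays moved. The work goes in short steps, Python scripts to look and compute and a shell command to move; the robot and the scene stay as the last step left them, time stands still between calls to the robot, and variables do not carry over. Pictures are saved under pics/ and viewed, about 12 in all and at most 16, crops included, and the job is handed in when it is done.

```bash
ls; mkdir -p pics; python3 - <<'E'
from bench import monitor, snapshot, r
import cv2,numpy as np,json
print(monitor.get_obs())
for n in("top","scene"):
    s=snapshot(n); cv2.imwrite(f"pics/{n}0.png",s["img"][:,:,::-1]); print(n,s["camera_matrix"],s["extrinsics"],s.keys())
E
```

```text
pics
{'clock': 0.0, 'joint_positions': array([-1.27753537,  0.42673642,  0.07386648,  1.60662002, -0.03411057,
        1.11081354, -0.06710683]), 'joint_velocities': array([ 0.00028489,  0.00173014, -0.00075714,  0.00084828, -0.00186425,
       -0.00118795,  0.00056856]), 'effort': array([ 2.07968507e-03, -9.35820007e+01,  3.66784126e+00, -4.54172730e+01,
       -4.89392260e-02,  2.03491043e-02,  1.96883293e-04]), 'tool_pos': array([0.28903532, 0.60948449, 0.2047674 ]), 'tool_rot': array([-0.37826862,  0.59797141,  0.37771532,  0.59722205]), 'force': array([ 0.02429947, -0.08535198, -0.30617807]), 'moment': array([ 0.00895785, -0.03115689,  0.06577968]), 'gripper_width': 1.0001742199469028}
top [[612.42327309   0.         330.18925815]
 [  0.         612.42327309 245.50907539]
 [  0.           0.           1.        ]] [[-0.08606154 -0.99628732  0.00223354  0.04521538]
 [ 0.97389317 -0.08365398  0.21103104 -0.56148172]
 [-0.2100607   0.02033689  0.97747681 -1.22811803]
 [ 0.          0.          0.          1.        ]] dict_keys(['img', 'camera_matrix', 'extrinsics'])
scene [[528.09507639   0.         328.27036907]
 [  0.         528.09507639 243.63377711]
 [  0.           0.           1.        ]] [[ 0.19443146  0.98089675  0.00616171 -0.12573316]
 [-0.78292141  0.15139867  0.60341735  0.37010662]
 [ 0.59095725 -0.12214746  0.79740174 -1.45789222]
 [ 0.          0.          0.          1.        ]] dict_keys(['img', 'camera_matrix', 'extrinsics'])
```

View pics/top0.png

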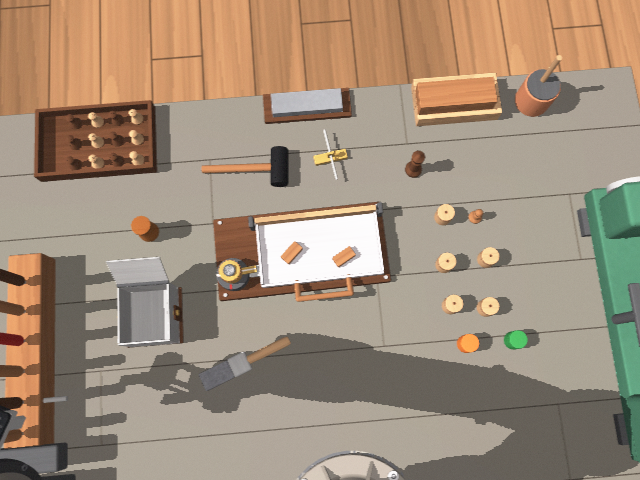

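View pics/scene0.png

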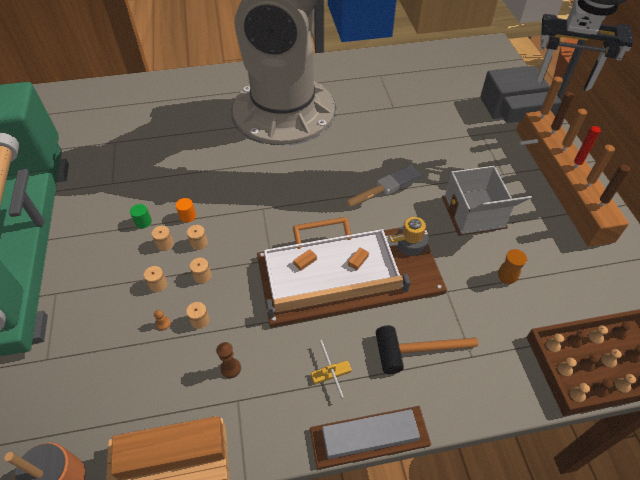

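```bash
cat > h.py <<'E'
import numpy as np,cv2
from bench import monitor,snapshot,r
from scipy.spatial.transform import Rotation as R
class Cam:
    def __init__(s,name,save=None):
        d=snapshot(name); s.img=d["img"]; s.K=np.array(d["camera_matrix"]); s.E=np.array(d["extrinsics"])
        s.c=-s.E[:3,:3].T@s.E[:3,3]
        if save: cv2.imwrite(f"pics/{save}.png",s.img[:,:,::-1])
    def ray(s,p):
        v=np.linalg.inv(s.K)@[p[0],p[1],1]; v=s.E[:3,:3].T@(v*[1,-1,-1]); return v/np.linalg.norm(v)
    def plane(s,p,z):
        v=s.ray(p); return s.c+v*(z-s.c[2])/v[2]
    def proj(s,X):
        q=s.E[:3,:3]@X+s.E[:3,3]; q=s.K@(q*[1,-1,-1]); return q[:2]/q[2]
def tri(a,p,b,q):
    d,e=a.ray(p),b.ray(q); t=np.linalg.lstsq(np.c_[d,-e],b.c-a.c,rcond=None)[0]
    A,B=a.c+d*t[0],b.c+e*t[1]; return (A+B)/2,np.linalg.norm(A-B)
def tool():
    o=monitor.get_obs(); return o["tool_pos"],R.from_quat(o["tool_rot"]).as_matrix(),o
def go(p,yaw=None):
    """row (cm, rad) that takes the tool to TCP p, pointing down, jaws opening along world heading yaw"""
    t,M,o=tool(); out=M.T@(np.array(p)-t)*100
    w=np.zeros(3)
    if yaw is not None:
        z=np.array([np.cos(yaw),np.sin(yaw),0]); 
        if z@M[:,2]<0: z=-z
        x=np.array([0,0,-1.]); N=np.c_[x,np.cross(z,x),z]
        w=R.from_matrix(M.T@N).as_rotvec()
    print("xyz",out.round(2).tolist(),"rot",w.round(3).tolist())
E
python3 - <<'E'
from h import *
a=Cam("top"); b=Cam("scene")
A=cv2.resize(a.img[185:325,210:530],None,fx=2.4,fy=2.1,interpolation=cv2.INTER_CUBIC)
B=cv2.resize(b.img[190:330,110:430],None,fx=2.4,fy=2.1,interpolation=cv2.INTER_CUBIC)
cv2.imwrite("pics/crop1.png",np.vstack([A,B])[:,:,::-1])
for n,c,roi in(("top",a,(185,330,420,510)),("scene",b,(215,335,130,220))):
    hsv=cv2.cvtColor(c.img,cv2.COLOR_RGB2HSV)
    m=cv2.inRange(hsv,(8,50,190),(22,190,255))
    k=np.zeros_like(m); k[roi[0]:roi[1],roi[2]:roi[3]]=255; m&=k
    _,_,st,ce=cv2.connectedComponentsWithStats(m)
    for s,q in zip(st[1:],ce[1:]):
        if s[4]>15: print(n,s.tolist(),q.round(1))
print(tool()[1].round(3))
E
```

```text
top [434, 204, 21, 19, 277] [444.  212.8]
top [469, 210, 12, 13, 91] [473.8 215.4]
top [477, 247, 22, 19, 299] [487.8 256.1]
top [435, 252, 21, 19, 282] [445.4 261.2]
top [441, 294, 22, 19, 296] [452.1 303.6]
top [476, 297, 24, 18, 302] [488.  306.1]
scene [187, 225, 17, 13, 166] [195.3 231. ]
scene [152, 226, 17, 13, 169] [160.2 232. ]
scene [190, 258, 18, 14, 194] [198.7 264.5]
scene [144, 266, 19, 15, 198] [152.9 273. ]
scene [187, 302, 19, 16, 231] [195.9 309.5]
[[-0.    -0.904  0.429]
 [-0.001  0.429  0.904]
 [-1.    -0.    -0.001]]
```

View pics/crop1.png

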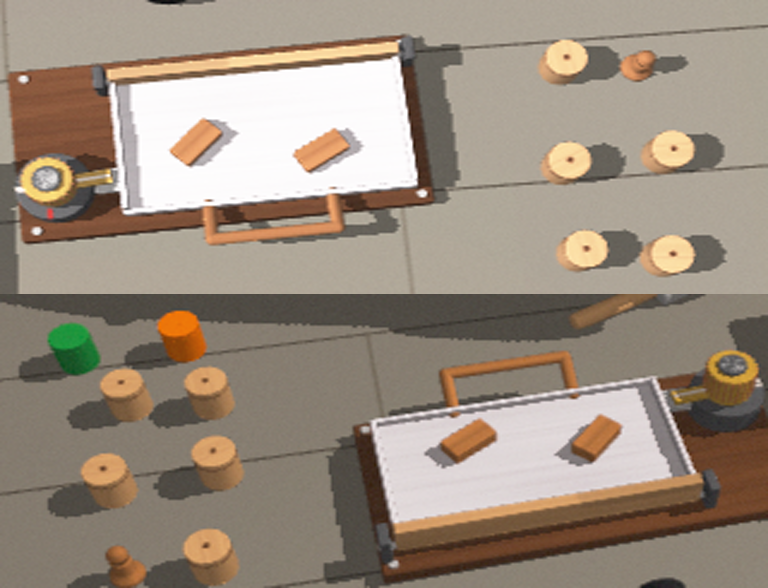

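```bash
python3 - <<'E'
from h import *
a=Cam("top"); b=Cam("scene")
P=dict(b1=((446.3,213.1),(196,309.5)),b2=((447.5,261.2),(199,265)),b3=((490.4,256),(153,273)),b4=((454.2,303.6),(195.3,231)),b5=((490.4,306),(160.5,231.8)),
collar=((229.2,269.8),(415.4,222.9)),screwA=((385.8,276.9),(262.5,254.8)),handle=((325.2,295.9),(321.3,224.3)),bin=((145,315),(481,188)),pawn=((477.5,211),(159,313)))
for k,(p,q) in P.items():
    X,e=tri(a,p,b,q); print(k,X.round(4),round(e,4))
print("screws",[a.plane(p,.018).round(4).tolist() for p in((219.6,222.6),(225.4,295),(385.8,276.9))])
print("pawn0",a.plane((477,215),.02))
oc={}
for n,c,roi in(("top",a,(225,282,265,378)),("scene",b,(242,285,270,385))):
    hsv=cv2.cvtColor(c.img,cv2.COLOR_RGB2HSV); m=cv2.inRange(hsv,(3,90,90),(20,255,255)); k=np.zeros_like(m);k[roi[0]:roi[1],roi[2]:roi[3]]=255
    cs,_=cv2.findContours(m&k,0,2)
    oc[n]=sorted([cv2.minAreaRect(x) for x in cs if cv2.contourArea(x)>80],key=lambda r:r[0][0]); print(n,oc[n])
for i,j in((0,1),(1,0)):
    X,e=tri(a,oc["top"][i][0],b,oc["scene"][j][0]); print("offcut",X.round(4),e.round(4))
    bx=cv2.boxPoints(oc["top"][i]); W=np.array([a.plane(p,.05) for p in bx]); W4=[W[(k+1)%4]-W[k] for k in range(2)]
    print([(np.linalg.norm(v).round(4),np.arctan2(v[1],v[0]).round(3)) for v in W4])
E
```

```text
b1 [ 0.6175 -0.2586  0.0399] 0.0024
b2 [ 0.5122 -0.2477  0.0402] 0.0026
b3 [ 0.5154 -0.3402  0.0413] 0.0018
b4 [ 0.4212 -0.2504  0.0415] 0.0017
b5 [ 0.4096 -0.3246  0.0421] 0.0024
collar [0.5249 0.2081 0.0871] 0.0022
screwA [ 0.4937 -0.1159  0.0163] 0.0029
handle [0.46   0.0187 0.0484] 0.005
bin [0.4488 0.3843 0.0777] 0.0031
pawn [ 0.6151 -0.3266  0.045 ] 0.0005
screws [[0.6441, 0.2329, 0.018], [0.4837, 0.2282, 0.018], [0.4933, -0.1172, 0.018]]
pawn0 [ 0.61252674 -0.33085999  0.02      ]
top [((291.1725769042969, 252.0885009765625), (11.100505828857422, 21.542509078979492), 41.18592834472656), ((343.6538391113281, 256.2307434082031), (11.094003677368164, 21.355958938598633), 56.3099365234375)]
scene [((304.8240051269531, 259.468017578125), (12.459371566772461, 22.958131790161133), 55.304847717285156), ((358.0752258300781, 258.1283264160156), (12.323444366455078, 22.48322868347168), 41.18592834472656)]
offcut [0.5598 0.0804 0.0427] 0.0
[(np.float64(0.0458), np.float64(-0.785)), (np.float64(0.0239), np.float64(-2.382))]
offcut [ 0.5415 -0.0296  0.042 ] 0.0008
[(np.float64(0.0455), np.float64(-1.06)), (np.float64(0.0237), np.float64(-2.655))]
```

```bash
python3 - <<'E'
from h import *
go([.5598,.0804,.15],.785)
E
python3 -m inch '[{"delta_rot":[0.0,0,0],"xyz":[0,-4,0],"fingers":6.0},{"delta_rot":[0,0,0],"xyz":[0,-8,0],"fingers":6.0},{"delta_rot":[0,0,0],"xyz":[0,-12,0],"fingers":6.0}]' 15
```

```text
xyz [5.54, -47.13, -36.22] rot [0.343, -0.001, 0.0]
clock: 0.55
tool_pos: [0.3983, 0.5579, 0.2053]
tool_rot: [-0.379, 0.597, 0.378, 0.597]
force: [1.3, 0.3, 0.0]
gripper_width: 0.823
```

```bash

python3 -m inch '[{"delta_rot":[0,0,0],"xyz":[0,-12,-12],"fingers":6.0},{"delta_rot":[0,0,0],"xyz":[0,-12,-12],"fingers":6.0},{"delta_rot":[0,0,0],"xyz":[0,-12,-12],"fingers":6.0},{"delta_rot":[0,0,0],"xyz":[0,-12,-12],"fingers":6.0},{"delta_rot":[0,0,0],"xyz":[0,-12,-12],"fingers":6.0}]' | head -2
python3 -m inch '[{"delta_rot":[0,0,0],"xyz":[0,-12,-12],"fingers":6.0},{"delta_rot":[0,0,0],"xyz":[0,-12,-12],"fingers":6.0},{"delta_rot":[0,0,0],"xyz":[0,-12,-12],"fingers":6.0},{"delta_rot":[0,0,0],"xyz":[0,-12,-12],"fingers":6.0},{"delta_rot":[0,0,0],"xyz":[0,-12,-12],"fingers":6.0}]' | head -2
python3 -m inch '[{"delta_rot":[0.1,0,0],"xyz":[4,-11,-12],"fingers":6.0},{"delta_rot":[0.2,0,0],"xyz":[4,-11,-12],"fingers":6.0},{"delta_rot":[0.343,0,0],"xyz":[4,-11,-12],"fingers":6.0},{"delta_rot":[0.343,0,0],"xyz":[4,-11,-12],"fingers":6.0},{"delta_rot":[0.343,0,0],"xyz":[4,-11,-12],"fingers":6.0}]'
python3 - <<'E'
from h import *
w=Cam("wrist","w1"); print(w.c.round(3),w.E.round(3).tolist(),w.K[0,0])
for n,p in dict(A=(.5598,.0804,.045),B=(.5415,-.0296,.045)).items(): print(n,w.proj(np.array(p)))
go([.5598,.0804,.04],.785)
E
```

```text
clock: 0.97
tool_pos: [0.4593, 0.3904, 0.2058]
clock: 1.38
tool_pos: [0.5173, 0.2237, 0.2067]
clock: 1.8
tool_pos: [0.564, 0.0605, 0.1664]
tool_rot: [-0.266, 0.656, 0.261, 0.656]
force: [-0.9, -0.6, -0.2]
gripper_width: 0.633
[0.509 0.119 0.346] [[0.721, 0.693, -0.003, -0.449], [-0.666, 0.692, -0.277, 0.352], [-0.19, 0.202, 0.961, -0.259], [0.0, 0.0, 0.0, 1.0]] 420.5859357757803
A [340.24464204 209.94631065]
B [223.72101302 294.54653653]
xyz [12.65, 1.66, 1.01] rot [-0.019, -0.003, 0.005]
```

View pics/w1.png

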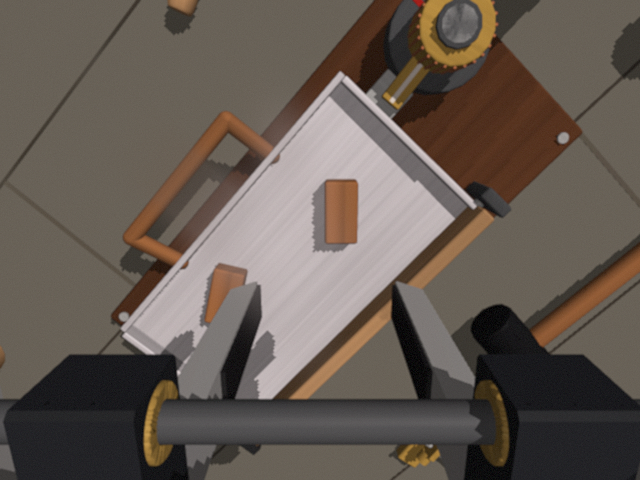

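```bash

python3 -m inch '[{"delta_rot":[-0.019,0,0],"xyz":[0,1.7,1.0],"fingers":6.0},{"delta_rot":[-0.019,0,0],"xyz":[4,1.7,1.0],"fingers":6.0},{"delta_rot":[-0.019,0,0],"xyz":[8,1.7,1.0],"fingers":6.0},{"delta_rot":[-0.019,0,0],"xyz":[12.0,1.7,1.0],"fingers":6.0},{"delta_rot":[-0.019,0,0],"xyz":[12.7,1.7,1.0],"fingers":6.0}]'
python3 -m inch '[{"delta_rot":[0,0,0],"xyz":[0,0,0],"fingers":1.5},{"delta_rot":[0,0,0],"xyz":[0,0,0],"fingers":1.5},{"delta_rot":[0,0,0],"xyz":[0,0,0],"fingers":1.5},{"delta_rot":[0,0,0],"xyz":[0,0,0],"fingers":1.5},{"delta_rot":[0,0,0],"xyz":[0,0,0],"fingers":1.5}]' 15
python3 -m inch '[{"delta_rot":[0,0,0],"xyz":[0,0,0],"fingers":1.5},{"delta_rot":[0,0,0],"xyz":[-4,0,0],"fingers":1.5},{"delta_rot":[0,0,0],"xyz":[-8,0,0],"fingers":1.5},{"delta_rot":[0,0,0],"xyz":[-12,0,0],"fingers":1.5},{"delta_rot":[0,0,0],"xyz":[-16,0,0],"fingers":1.5}]'
python3 - <<'E'
from h import *
go([.444,.384,.20])
E
```

```text
clock: 2.27
tool_pos: [0.5559, 0.0826, 0.0344]
tool_rot: [-0.273, 0.656, 0.27, 0.65]
force: [-4.2, 2.7, 13.2]
gripper_width: 0.642
clock: 2.68
tool_pos: [0.5562, 0.0834, 0.0355]
tool_rot: [-0.273, 0.655, 0.27, 0.65]
force: [-0.5, 0.5, -0.6]
gripper_width: 0.317
clock: 3.1
tool_pos: [0.5564, 0.0841, 0.1978]
tool_rot: [-0.273, 0.655, 0.27, 0.65]
force: [1.6, 1.1, 1.0]
gripper_width: 0.257
xyz [-0.37, 29.11, 13.35] rot [0.0, 0.0, 0.0]
```

```bash

python3 -m inch '[{"delta_rot":[0,0,0],"xyz":[0,15,7],"fingers":1.5},{"delta_rot":[0,0,0],"xyz":[0,15,7],"fingers":1.5},{"delta_rot":[0,0,0],"xyz":[0,15,7],"fingers":1.5},{"delta_rot":[0,0,0],"xyz":[0,15,7],"fingers":1.5},{"delta_rot":[0,0,0],"xyz":[0,15,7],"fingers":1.5}]' |head -2
python3 -m inch '[{"delta_rot":[0,0,0],"xyz":[0,14.1,6.4],"fingers":1.5},{"delta_rot":[0,0,0],"xyz":[0,14.1,6.4],"fingers":1.5},{"delta_rot":[0,0,0],"xyz":[0,14.1,6.4],"fingers":1.5},{"delta_rot":[0,0,0],"xyz":[0,14.1,6.4],"fingers":1.5},{"delta_rot":[0,0,0],"xyz":[0,14.1,6.4],"fingers":1.5}]'
python3 - <<'E'
from h import *
a=Cam("top"); b=Cam("scene","s2")
for p in((118,289),(168,284),(172,343),(120,347),(145,315)): print(a.plane(p,.086).round(3))
go([.449,.384,.085])
E
```

```text
clock: 3.52
tool_pos: [0.4959, 0.2475, 0.1975]
clock: 3.93
tool_pos: [0.4352, 0.3994, 0.1973]
tool_rot: [-0.277, 0.653, 0.278, 0.648]
force: [-0.8, 0.7, -0.3]
gripper_width: 0.253
[0.505 0.434 0.086]
[0.506 0.332 0.086]
[0.387 0.328 0.086]
[0.388 0.431 0.086]
[0.447 0.38  0.086]
xyz [11.22, -1.39, 0.14] rot [0.0, 0.0, 0.0]
```

View pics/s2.png

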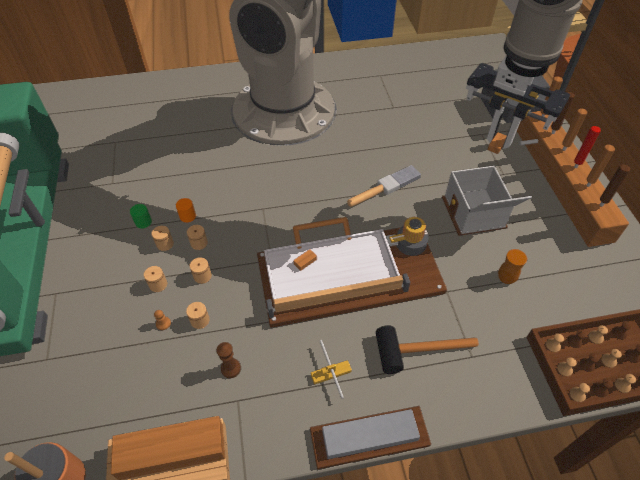

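```bash

python3 -m inch '[{"delta_rot":[0,0,0],"xyz":[4,-1.4,0],"fingers":1.5},{"delta_rot":[0,0,0],"xyz":[8,-1.4,0],"fingers":1.5},{"delta_rot":[0,0,0],"xyz":[11.2,-1.4,0],"fingers":1.5},{"delta_rot":[0,0,0],"xyz":[11.2,-1.4,0],"fingers":1.5},{"delta_rot":[0,0,0],"xyz":[11.2,-1.4,0],"fingers":6}]' | head -2
python3 -m inch '[{"delta_rot":[0,0,0],"xyz":[0,0,0],"fingers":6},{"delta_rot":[0,0,0],"xyz":[0,0,0],"fingers":6},{"delta_rot":[0,0,0],"xyz":[-3,0,0],"fingers":6},{"delta_rot":[0,0,0],"xyz":[-7,0,0],"fingers":6},{"delta_rot":[0,0,0],"xyz":[-11,0,0],"fingers":6}]'
python3 - <<'E'
from h import *
go([.5415,-.0296,.13],.51)
E
```

```text
clock: 4.45
tool_pos: [0.4483, 0.3812, 0.0849]
clock: 4.87
tool_pos: [0.4491, 0.3815, 0.198]
tool_rot: [-0.276, 0.654, 0.274, 0.649]
force: [1.0, 0.6, 0.5]
gripper_width: 0.626
xyz [6.99, -35.31, -22.94] rot [0.288, -0.009, 0.001]
```

```bash

python3 -m inch '[{"delta_rot":[0,0,0],"xyz":[0,-17,-11],"fingers":6},{"delta_rot":[0,0,0],"xyz":[0,-17,-11],"fingers":6},{"delta_rot":[0,0,0],"xyz":[0,-17,-11],"fingers":6},{"delta_rot":[0,0,0],"xyz":[0,-17,-11],"fingers":6},{"delta_rot":[0,0,0],"xyz":[0,-17,-11],"fingers":6}]' | head -2
python3 -m inch '[{"delta_rot":[0,0,0],"xyz":[0,-17,-11],"fingers":6},{"delta_rot":[0,0,0],"xyz":[0,-17,-11],"fingers":6},{"delta_rot":[0,0,0],"xyz":[0,-17,-11],"fingers":6},{"delta_rot":[0,0,0],"xyz":[0,-17,-11],"fingers":6},{"delta_rot":[0,0,0],"xyz":[0,-17,-11],"fingers":6}]' | head -2
python3 -m inch '[{"delta_rot":[0.1,0,0],"xyz":[3,0,0],"fingers":6},{"delta_rot":[0.2,0,0],"xyz":[5,0,0],"fingers":6},{"delta_rot":[0.288,0,0],"xyz":[6,0,0],"fingers":6},{"delta_rot":[0.288,0,0],"xyz":[6,0,0],"fingers":6}]' 
python3 - <<'E'
from h import *
w=Cam("wrist")
hsv=cv2.cvtColor(w.img,cv2.COLOR_RGB2HSV); m=cv2.inRange(hsv,(3,90,60),(20,255,255))
q=w.proj(np.array([.5415,-.0296,.045])); print(q)
cs,_=cv2.findContours(m,0,2)
for x in cs:
    rr=cv2.minAreaRect(x)
    if cv2.contourArea(x)>300 and np.hypot(*(np.array(rr[0])-q))<80:
        print(rr); 
        bx=[w.plane(p,.048) for p in cv2.boxPoints(rr)]; print(np.mean(bx,0), [(np.linalg.norm(bx[k+1]-bx[k]),np.arctan2(*(bx[k+1]-bx[k])[[1,0]])) for k in (0,1)])
go([.5415,-.0296,.039],.51)
E
```

```text
clock: 5.28
tool_pos: [0.495, 0.1815, 0.2013]
clock: 5.7
tool_pos: [0.5405, -0.0185, 0.2043]
clock: 6.03
tool_pos: [0.5401, -0.0189, 0.1441]
tool_rot: [-0.177, 0.685, 0.175, 0.684]
force: [-0.5, 0.3, 0.1]
gripper_width: 0.641
[319.70906017 255.77554235]
((321.0, 256.5), (65.0, 34.0), 90.0)
[ 0.54235546 -0.02921561  0.048     ] [(np.float64(0.02288911676767366), np.float64(0.5050209391477377)), (np.float64(0.047017793086532665), np.float64(-1.0582599301289486))]
xyz [10.62, -0.96, -0.45] rot [-0.0, -0.001, 0.002]
```

Position confirmed within 1 mm; the grasp, lift and carry follow.

```bash

python3 -m inch '[{"delta_rot":[0,0,0],"xyz":[3,-1,-0.4],"fingers":6},{"delta_rot":[0,0,0],"xyz":[7,-1,-0.4],"fingers":6},{"delta_rot":[0,0,0],"xyz":[9.5,-1,-0.4],"fingers":6},{"delta_rot":[0,0,0],"xyz":[10.5,-1,-0.4],"fingers":6},{"delta_rot":[0,0,0],"xyz":[10.5,-1,-0.4],"fingers":3}]'
python3 -m inch '[{"delta_rot":[0,0,0],"xyz":[0,0,0],"fingers":1.5},{"delta_rot":[0,0,0],"xyz":[0,0,0],"fingers":1.5},{"delta_rot":[0,0,0],"xyz":[0,0,0],"fingers":1.5},{"delta_rot":[0,0,0],"xyz":[0,0,0],"fingers":1.5},{"delta_rot":[0,0,0],"xyz":[0,0,0],"fingers":1.5}]' 15
python3 -m inch '[{"delta_rot":[0,0,0],"xyz":[0,0,0],"fingers":1.5},{"delta_rot":[0,0,0],"xyz":[-4,0,0],"fingers":1.5},{"delta_rot":[0,0,0],"xyz":[-8,0,0],"fingers":1.5},{"delta_rot":[0,0,0],"xyz":[-12,0,0],"fingers":1.5},{"delta_rot":[0,0,0],"xyz":[-16,0,0],"fingers":1.5}]'
python3 - <<'E'
from h import *
go([.447,.381,.20])
E
```

```text
clock: 6.5
tool_pos: [0.5419, -0.0295, 0.0399]
tool_rot: [-0.18, 0.685, 0.178, 0.684]
force: [0.8, -0.2, -0.0]
gripper_width: 0.598
clock: 6.92
tool_pos: [0.5424, -0.0293, 0.0408]
tool_rot: [-0.18, 0.684, 0.179, 0.684]
force: [1.2, 0.3, 2.8]
gripper_width: 0.252
clock: 7.33
tool_pos: [0.5418, -0.0293, 0.2028]
tool_rot: [-0.18, 0.684, 0.178, 0.684]
force: [0.6, 0.1, -0.0]
gripper_width: 0.252
xyz [0.18, 40.41, 11.86] rot [0.0, 0.0, 0.0]
```

```bash

python3 -m inch '[{"delta_rot":[0,0,0],"xyz":[0,17,5],"fingers":1.5},{"delta_rot":[0,0,0],"xyz":[0,17,5],"fingers":1.5},{"delta_rot":[0,0,0],"xyz":[0,17,5],"fingers":1.5},{"delta_rot":[0,0,0],"xyz":[0,17,5],"fingers":1.5},{"delta_rot":[0,0,0],"xyz":[0,17,5],"fingers":1.5}]' |head -2
python3 -m inch '[{"delta_rot":[0,0,0],"xyz":[0,17,5],"fingers":1.5},{"delta_rot":[0,0,0],"xyz":[0,17,5],"fingers":1.5},{"delta_rot":[0,0,0],"xyz":[0,17,5],"fingers":1.5},{"delta_rot":[0,0,0],"xyz":[0,17,5],"fingers":1.5},{"delta_rot":[0,0,0],"xyz":[0,17,5],"fingers":1.5}]' |head -2
python3 -m inch '[{"delta_rot":[0,0,0],"xyz":[0,6,2],"fingers":1.5},{"delta_rot":[0,0,0],"xyz":[0,6,2],"fingers":1.5},{"delta_rot":[0,0,0],"xyz":[0,6,2],"fingers":1.5},{"delta_rot":[0,0,0],"xyz":[0,6,2],"fingers":1.5}]'
python3 -m inch '[{"delta_rot":[0,0,0],"xyz":[4,0,0],"fingers":1.5},{"delta_rot":[0,0,0],"xyz":[8,0,0],"fingers":1.5},{"delta_rot":[0,0,0],"xyz":[11,0,0],"fingers":1.5},{"delta_rot":[0,0,0],"xyz":[11,0,0],"fingers":1.5}]'
python3 - <<'E'
from h import *
go([.447,.381,.09])
E
```

```text
clock: 7.75
tool_pos: [0.5002, 0.1497, 0.2026]
clock: 8.17
tool_pos: [0.4571, 0.3276, 0.2026]
clock: 8.5
tool_pos: [0.4436, 0.3908, 0.2023]
tool_rot: [-0.184, 0.683, 0.184, 0.683]
force: [0.0, -0.8, -0.5]
gripper_width: 0.256
clock: 8.83
tool_pos: [0.4416, 0.3872, 0.0872]
tool_rot: [-0.185, 0.685, 0.182, 0.68]
force: [0.1, -1.0, -0.3]
gripper_width: 0.251
xyz [-0.28, -0.81, 0.15] rot [0.0, 0.0, 0.0]
```

```bash
cat >> h.py <<'E'
def blanks(roi=(150,400,395,640)):
    a=Cam("top"); hsv=cv2.cvtColor(a.img,cv2.COLOR_RGB2HSV); m=cv2.inRange(hsv,(8,50,190),(22,190,255))
    k=np.zeros_like(m); k[roi[0]:roi[1],roi[2]:roi[3]]=255
    n,_,st,ce=cv2.connectedComponentsWithStats(m&k)
    out=[a.plane(c+[2.3,0.05],.044) for s,c in zip(st[1:],ce[1:]) if 200<s[4]<420 and s[2]<30]
    print("blanks",[q[:2].round(4).tolist() for q in out]); return out
E
python3 -m inch '[{"delta_rot":[0,0,0],"xyz":[-0.3,-0.5,0],"fingers":6},{"delta_rot":[0,0,0],"xyz":[-0.3,-0.5,0],"fingers":6},{"delta_rot":[0,0,0],"xyz":[-3,0,0],"fingers":6},{"delta_rot":[0,0,0],"xyz":[-7,0,0],"fingers":6},{"delta_rot":[0,0,0],"xyz":[-11,0,0],"fingers":6}]'
python3 - <<'E'
from h import *
blanks(); go([.4212,-.2504,.15],.028)
cv2.imwrite("pics/s3.png",Cam("scene").img[120:260,380:580,::-1].repeat(3,0).repeat(3,1))
E
```

```text
clock: 9.25
tool_pos: [0.4426, 0.3873, 0.2006]
tool_rot: [-0.185, 0.685, 0.182, 0.681]
force: [0.3, 1.4, 0.3]
gripper_width: 0.567
blanks [[0.6169, -0.2587], [0.5147, -0.3397], [0.5122, -0.2501]]
xyz [5.75, -54.2, -34.16] rot [0.496, 0.003, -0.002]
```

View pics/s3.png

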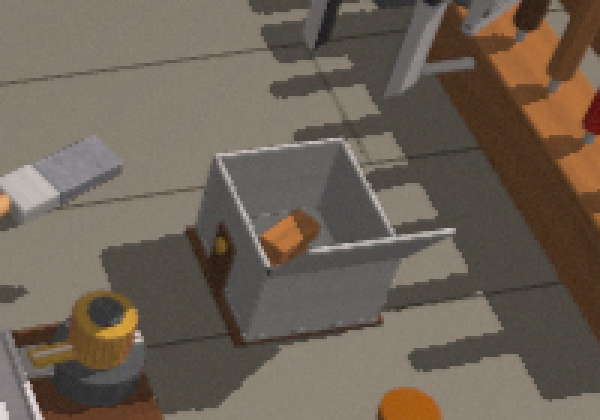

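```bash

python3 -m inch '[{"delta_rot":[0.12,0,0],"xyz":[0,-3,-1],"fingers":6},{"delta_rot":[0.24,0,0],"xyz":[0,-7,-2],"fingers":6},{"delta_rot":[0.36,0,0],"xyz":[0,-11,-3],"fingers":6},{"delta_rot":[0.48,0,0],"xyz":[0,-15,-4],"fingers":6},{"delta_rot":[0.496,0,0],"xyz":[0,-16,-4],"fingers":6}]' |head -3
python3 -m inch '[{"delta_rot":[0,0,0],"xyz":[0,-16.4,3.8],"fingers":6},{"delta_rot":[0,0,0],"xyz":[0,-16.4,3.8],"fingers":6},{"delta_rot":[0,0,0],"xyz":[0,-16.4,3.8],"fingers":6},{"delta_rot":[0,0,0],"xyz":[0,-16.4,3.8],"fingers":6},{"delta_rot":[0,0,0],"xyz":[0,-16.4,3.8],"fingers":6}]' |head -2
python3 -m inch '[{"delta_rot":[0,0,0],"xyz":[0,-16.4,3.8],"fingers":6},{"delta_rot":[0,0,0],"xyz":[0,-16.4,3.8],"fingers":6},{"delta_rot":[0,0,0],"xyz":[0,-16.4,3.8],"fingers":6},{"delta_rot":[0,0,0],"xyz":[0,-16.4,3.8],"fingers":6},{"delta_rot":[0,0,0],"xyz":[0,-16.4,3.8],"fingers":6}]' |head -2
python3 -m inch '[{"delta_rot":[0,0,0],"xyz":[0,-14,3.4],"fingers":6},{"delta_rot":[0,0,0],"xyz":[0,-14,3.4],"fingers":6},{"delta_rot":[0,0,0],"xyz":[0,-14,3.4],"fingers":6},{"delta_rot":[0,0,0],"xyz":[0,-14,3.4],"fingers":6},{"delta_rot":[0,0,0],"xyz":[0,-14,3.4],"fingers":6}]' |head -3
python3 - <<'E'
from h import *
w=Cam("wrist","w2"); 
for n,p in dict(b1=(.617,-.2587,.044),b2=(.5122,-.249,.044)).items(): print(n,w.proj(np.array(p)))
go([.617,-.2587,.12],.028)
E
```

```text
clock: 9.77
tool_pos: [0.4933, 0.2245, 0.2084]
tool_rot: [-0.003, 0.705, 0.006, 0.709]
clock: 10.18
tool_pos: [0.535, 0.0539, 0.2103]
clock: 10.6
tool_pos: [0.5749, -0.1172, 0.2123]
clock: 11.02
tool_pos: [0.6087, -0.264, 0.2144]
tool_rot: [0.002, 0.702, -0.002, 0.712]
b1 [332.26954387 213.23097498]
b2 [207.46467305 202.83600297]
xyz [9.41, 0.23, 0.7] rot [-0.032, 0.014, -0.001]
```

View pics/w2.png

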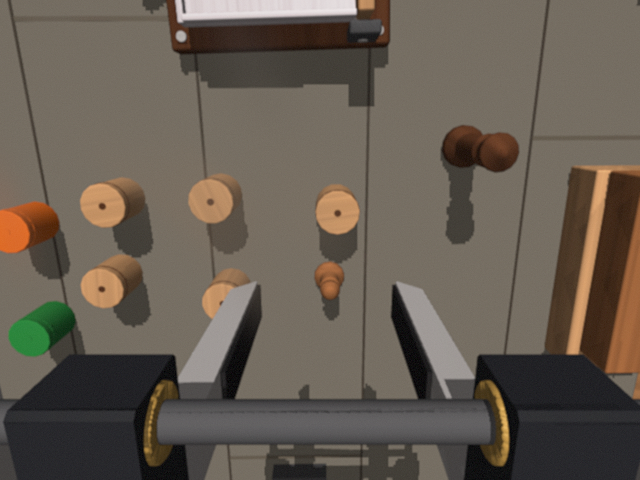

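```bash
python3 - <<'E'
from h import *
w=Cam("wrist"); a=Cam("top")
for n,p in dict(b1=(337.5,212),b2=(211,201),b4=(102,206),b3=(221,301),b5=(102,289)).items(): print(n,w.plane(p,.044).round(4))
X,e=tri(w,(337.5,212),a,(446.3,213.1)); print(X,e); print(tri(w,(211,201),a,(447.5,261.2)))
go([.619,-.2587,.12],.028)
E
```

```text
b1 [ 0.6213 -0.2543  0.044 ]
b2 [ 0.5153 -0.2443  0.044 ]
b4 [ 0.424 -0.248  0.044]
b3 [ 0.5173 -0.3349  0.044 ]
b5 [ 0.4132 -0.3225  0.044 ]
[ 0.62213256 -0.26136004  0.02183208] 0.004860144958197858
(array([ 0.51296615, -0.24774767,  0.03621698]), np.float64(0.004120270813909223))
xyz [9.36, -0.18, 0.87] rot [-0.028, 0.014, -0.003]
```

```bash

python3 -m inch '[{"delta_rot":[-0.028,0.014,0],"xyz":[4,0,0.9],"fingers":6},{"delta_rot":[-0.028,0.014,0],"xyz":[8,0,0.9],"fingers":6},{"delta_rot":[-0.028,0.014,0],"xyz":[11,0,0.9],"fingers":6},{"delta_rot":[-0.028,0.014,0],"xyz":[12,0,0.9],"fingers":6},{"delta_rot":[-0.028,0.014,0],"xyz":[12,0,0.9],"fingers":6}]' |head -3
python3 - <<'E'
from h import *
go([.619,-.2565,.018],.028)
w=Cam("wrist"); cv2.imwrite("pics/w3.png",w.img[:,:,::-1]); print(w.proj(np.array([.619,-.2565,.044])))
hsv=cv2.cvtColor(w.img,cv2.COLOR_RGB2HSV); m=cv2.inRange(hsv,(8,50,160),(22,190,255))
n,l,st,ce=cv2.connectedComponentsWithStats(m); print([(s.tolist(),c.round(1)) for s,c in zip(st[1:],ce[1:]) if s[4]>800])
E
```

```text
clock: 11.58
tool_pos: [0.6188, -0.2549, 0.0921]
tool_rot: [-0.009, 0.708, 0.012, 0.706]
xyz [7.4, -0.2, 0.04] rot [0.002, -0.003, -0.005]
[325.68831256 270.09795756]
[([110, 217, 65, 64, 3130], array([141.8, 249.3])), ([298, 241, 64, 63, 3013], array([329.4, 272.3]))]
```

```bash

python3 -m inch '[{"delta_rot":[0,0,0],"xyz":[3,-0.2,0.2],"fingers":6},{"delta_rot":[0,0,0],"xyz":[6,-0.2,0.2],"fingers":6},{"delta_rot":[0,0,0],"xyz":[7.3,-0.2,0.2],"fingers":6},{"delta_rot":[0,0,0],"xyz":[7.3,-0.2,0.2],"fingers":6}]' 
python3 -m inch '[{"delta_rot":[0,0,0],"xyz":[0,0,0],"fingers":3},{"delta_rot":[0,0,0],"xyz":[0,0,0],"fingers":3},{"delta_rot":[0,0,0],"xyz":[0,0,0],"fingers":3},{"delta_rot":[0,0,0],"xyz":[0,0,0],"fingers":3}]' 15
python3 -m inch '[{"delta_rot":[0,0,0],"xyz":[-2,0,0],"fingers":3},{"delta_rot":[0,0,0],"xyz":[-5,0,0],"fingers":3},{"delta_rot":[0,0,0],"xyz":[-9,0,0],"fingers":3},{"delta_rot":[0,0,0],"xyz":[-12,0,0],"fingers":3},{"delta_rot":[0,0,0],"xyz":[-12,0,0],"fingers":3}]'
python3 - <<'E'
from h import *
go([.5775,.1175,.15],.028)
E
```

```text
clock: 11.97
tool_pos: [0.6214, -0.2568, 0.0206]
tool_rot: [-0.009, 0.708, 0.012, 0.706]
force: [-0.2, -0.0, -0.1]
gripper_width: 0.64
clock: 12.3
tool_pos: [0.6222, -0.2571, 0.0222]
tool_rot: [-0.009, 0.707, 0.012, 0.707]
force: [0.3, 0.3, 9.5]
gripper_width: 0.402
clock: 12.72
tool_pos: [0.625, -0.2593, 0.1494]
tool_rot: [-0.01, 0.704, 0.011, 0.71]
force: [0.4, -1.2, -0.3]
gripper_width: 0.399
xyz [-0.04, 37.81, -3.65] rot [0.001, 0.008, -0.001]
```

```bash

python3 -m inch '[{"delta_rot":[0,0,0],"xyz":[0,17,-1.8],"fingers":3},{"delta_rot":[0,0,0],"xyz":[0,17,-1.8],"fingers":3},{"delta_rot":[0,0,0],"xyz":[0,17,-1.8],"fingers":3},{"delta_rot":[0,0,0],"xyz":[0,17,-1.8],"fingers":3},{"delta_rot":[0,0,0],"xyz":[0,17,-1.8],"fingers":3}]' |head -2
python3 -m inch '[{"delta_rot":[0,0,0],"xyz":[0,17,-1.8],"fingers":3},{"delta_rot":[0,0,0],"xyz":[0,17,-1.8],"fingers":3},{"delta_rot":[0,0,0],"xyz":[0,17,-1.8],"fingers":3},{"delta_rot":[0,0,0],"xyz":[0,17,-1.8],"fingers":3},{"delta_rot":[0,0,0],"xyz":[0,17,-1.8],"fingers":3}]' |head -2
python3 -m inch '[{"delta_rot":[0,0,0],"xyz":[2,3.3,-0.3],"fingers":3},{"delta_rot":[0,0,0],"xyz":[4,3.3,-0.3],"fingers":3},{"delta_rot":[0,0,0],"xyz":[4,3.3,-0.3],"fingers":3},{"delta_rot":[0,0,0],"xyz":[4,3.3,-0.3],"fingers":3}]'
python3 - <<'E'
from h import *
go([.5775,.1175,.058],.028)
E
```

```text
clock: 13.13
tool_pos: [0.6021, -0.0811, 0.15]
clock: 13.55
tool_pos: [0.5769, 0.0949, 0.1511]
clock: 13.88
tool_pos: [0.5725, 0.1274, 0.1114]
tool_rot: [-0.013, 0.704, 0.018, 0.71]
force: [-0.2, -0.8, -0.0]
gripper_width: 0.402
xyz [5.34, -1.05, 0.41] rot [0.015, 0.008, -0.006]
```

```bash

python3 -m inch '[{"delta_rot":[0.015,0.008,-0.006],"xyz":[1,-1.05,0.4],"fingers":3},{"delta_rot":[0.015,0.008,-0.006],"xyz":[3,-1.05,0.4],"fingers":3},{"delta_rot":[0.015,0.008,-0.006],"xyz":[4.5,-1.05,0.4],"fingers":3},{"delta_rot":[0.015,0.008,-0.006],"xyz":[5.2,-1.05,0.4],"fingers":3},{"delta_rot":[0.015,0.008,-0.006],"xyz":[5.3,-1.05,0.4],"fingers":3}]'
python3 -m inch '[{"delta_rot":[0,0,0],"xyz":[0,0,0],"fingers":3}]'
```

```text
clock: 14.3
tool_pos: [0.5775, 0.1156, 0.0578]
tool_rot: [-0.009, 0.708, 0.009, 0.707]
force: [0.0, -0.6, 0.1]
gripper_width: 0.399
clock: 14.38
tool_pos: [0.578, 0.1147, 0.0583]
tool_rot: [-0.009, 0.707, 0.008, 0.707]
force: [-0.8, -0.6, 0.3]
gripper_width: 0.405
```

```bash

python3 -m inch '[{"delta_rot":[0,0,0],"xyz":[0.2,0.2,0],"fingers":3},{"delta_rot":[0,0,0],"xyz":[0.3,0.2,0],"fingers":3},{"delta_rot":[0,0,0],"xyz":[0.3,0.2,0],"fingers":3}]'
python3 -m inch '[{"delta_rot":[0,0,0],"xyz":[0,0,0],"fingers":5.2},{"delta_rot":[0,0,0],"xyz":[0,0,0],"fingers":5.2},{"delta_rot":[0,0,0],"xyz":[0,0,0],"fingers":5.2},{"delta_rot":[0,0,0],"xyz":[-0.5,0,0],"fingers":5.2},{"delta_rot":[0,0,0],"xyz":[-2,0,0],"fingers":5.2}]'
python3 -m inch '[{"delta_rot":[0,0,0],"xyz":[-4,0,0],"fingers":6},{"delta_rot":[0,0,0],"xyz":[-8,0,0],"fingers":6},{"delta_rot":[0,0,0],"xyz":[-8,0,0],"fingers":6}]'
python3 - <<'E'
from h import *
go([.515,-.2475,.12],.028)
w=Cam("wrist","w4"); print(w.proj(np.array([.578,.1165,.078])))
E
```

```text
clock: 14.63
tool_pos: [0.5787, 0.1165, 0.0562]
tool_rot: [-0.009, 0.707, 0.008, 0.707]
force: [1.0, -0.9, 3.5]
gripper_width: 0.398
clock: 15.05
tool_pos: [0.5776, 0.1164, 0.0752]
tool_rot: [-0.009, 0.708, 0.008, 0.706]
force: [-0.9, -0.8, 0.3]
gripper_width: 0.555
clock: 15.3
tool_pos: [0.581, 0.1166, 0.1621]
tool_rot: [-0.008, 0.705, 0.009, 0.709]
force: [1.9, 0.7, 0.7]
gripper_width: 0.635
xyz [4.11, -36.26, -7.47] rot [-0.005, 0.005, -0.001]
[320.11035632 249.1033099 ]
```

View pics/w4.png

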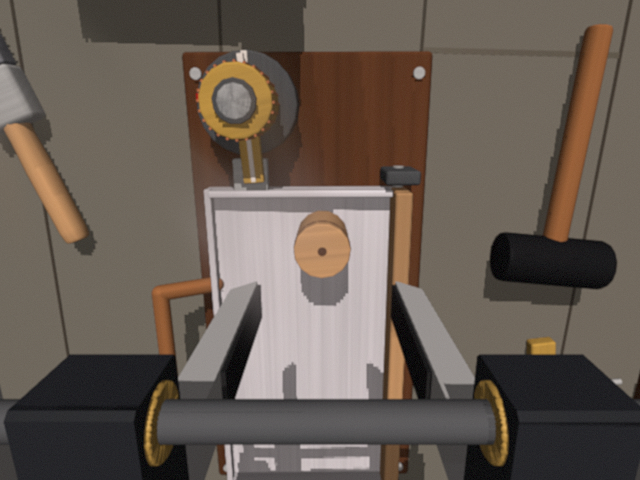

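```bash
cat >> h.py <<'E'
def chk(p,zc=.044):
    """wrist view: centre of the pale top face near p, and row to grip there"""
    w=Cam("wrist"); q=w.proj(np.array([p[0],p[1],zc])); hsv=cv2.cvtColor(w.img,cv2.COLOR_RGB2HSV)
    m=cv2.inRange(hsv,(8,50,160),(22,190,255)); n,l,st,ce=cv2.connectedComponentsWithStats(m)
    for s,c in zip(st[1:],ce[1:]):
        if s[4]>1200 and np.hypot(*(c-q))<60: print("pred",q.round(1),"seen",c.round(1),s.tolist(),w.plane(c,zc).round(4))
E
python3 -m inch '[{"delta_rot":[0,0,0],"xyz":[0,-17,-3.5],"fingers":6},{"delta_rot":[0,0,0],"xyz":[0,-17,-3.5],"fingers":6},{"delta_rot":[0,0,0],"xyz":[0,-17,-3.5],"fingers":6},{"delta_rot":[0,0,0],"xyz":[0,-17,-3.5],"fingers":6},{"delta_rot":[0,0,0],"xyz":[0,-17,-3.5],"fingers":6}]' |head -2
python3 -m inch '[{"delta_rot":[0,0,0],"xyz":[0,-17,-3.5],"fingers":6},{"delta_rot":[0,0,0],"xyz":[0,-17,-3.5],"fingers":6},{"delta_rot":[0,0,0],"xyz":[0,-17,-3.5],"fingers":6},{"delta_rot":[0,0,0],"xyz":[0,-17,-3.5],"fingers":6},{"delta_rot":[0,0,0],"xyz":[0,-17,-3.5],"fingers":6}]' |head -2
python3 -m inch '[{"delta_rot":[0,0,0],"xyz":[2,-2.3,-0.5],"fingers":6},{"delta_rot":[0,0,0],"xyz":[5,-2.3,-0.5],"fingers":6},{"delta_rot":[0,0,0],"xyz":[6,-2.3,-0.5],"fingers":6},{"delta_rot":[0,0,0],"xyz":[6,-2.3,-0.5],"fingers":6},{"delta_rot":[0,0,0],"xyz":[6,-2.3,-0.5],"fingers":6}]'
python3 - <<'E'
from h import *
chk((.515,-.2475)); go([.515,-.2475,.021],.028)
E
```

```text
clock: 15.77
tool_pos: [0.547, -0.061, 0.1591]
clock: 16.18
tool_pos: [0.5126, -0.2371, 0.1591]
clock: 16.6
tool_pos: [0.508, -0.2594, 0.0991]
tool_rot: [-0.005, 0.707, 0.004, 0.708]
force: [-0.6, 0.5, 0.1]
gripper_width: 0.637
pred [337.5 243.6] seen [336.6 242.9] [306, 212, 62, 62, 2933] [ 0.5145 -0.2471  0.044 ]
xyz [7.88, 1.21, 0.63] rot [-0.015, 0.003, 0.002]
```

```bash

python3 -m inch '[{"delta_rot":[-0.015,0.003,0],"xyz":[1,1.2,0.6],"fingers":6},{"delta_rot":[-0.015,0.003,0],"xyz":[4,1.2,0.6],"fingers":6},{"delta_rot":[-0.015,0.003,0],"xyz":[7,1.2,0.6],"fingers":6},{"delta_rot":[-0.015,0.003,0],"xyz":[7.8,1.2,0.6],"fingers":6},{"delta_rot":[-0.015,0.003,0],"xyz":[7.8,1.2,0.6],"fingers":6}]' 
python3 -m inch '[{"delta_rot":[0,0,0],"xyz":[0,0,0],"fingers":3},{"delta_rot":[0,0,0],"xyz":[0,0,0],"fingers":3},{"delta_rot":[0,0,0],"xyz":[0,0,0],"fingers":3},{"delta_rot":[0,0,0],"xyz":[0,0,0],"fingers":3}]' 15
python3 -m inch '[{"delta_rot":[0,0,0],"xyz":[-2,0,0],"fingers":3},{"delta_rot":[0,0,0],"xyz":[-5,0,0],"fingers":3},{"delta_rot":[0,0,0],"xyz":[-9,0,0],"fingers":3},{"delta_rot":[0,0,0],"xyz":[-12,0,0],"fingers":3},{"delta_rot":[0,0,0],"xyz":[-12,0,0],"fingers":3}]' |head -2
python3 -m inch '[{"delta_rot":[0,0,0],"xyz":[0,15.5,3.4],"fingers":3},{"delta_rot":[0,0,0],"xyz":[0,15.5,3.4],"fingers":3},{"delta_rot":[0,0,0],"xyz":[0,15.5,3.4],"fingers":3},{"delta_rot":[0,0,0],"xyz":[0,15.5,3.4],"fingers":3},{"delta_rot":[0,0,0],"xyz":[0,15.5,3.4],"fingers":3}]' |head -2
python3 -m inch '[{"delta_rot":[0,0,0],"xyz":[0,15,3.4],"fingers":3},{"delta_rot":[0,0,0],"xyz":[0,15,3.4],"fingers":3},{"delta_rot":[0,0,0],"xyz":[0,15,3.4],"fingers":3},{"delta_rot":[0,0,0],"xyz":[0,15,3.4],"fingers":3},{"delta_rot":[0,0,0],"xyz":[0,15,3.4],"fingers":3}]'
python3 -m inch '[{"delta_rot":[0,0,0],"xyz":[2,0,0],"fingers":3},{"delta_rot":[0,0,0],"xyz":[3,0,0],"fingers":3},{"delta_rot":[0,0,0],"xyz":[3,0,0],"fingers":3}]'
python3 - <<'E'
from h import *
go([.5788,.0695,.058],.028)
E
```

```text
clock: 17.07
tool_pos: [0.5142, -0.2462, 0.0207]
tool_rot: [-0.011, 0.708, 0.01, 0.706]
force: [-1.0, -0.9, 0.2]
gripper_width: 0.638
clock: 17.4
tool_pos: [0.515, -0.2463, 0.0219]
tool_rot: [-0.011, 0.707, 0.01, 0.707]
force: [1.2, 0.4, 6.2]
gripper_width: 0.4
clock: 17.82
tool_pos: [0.5176, -0.2478, 0.148]
clock: 18.23
tool_pos: [0.5487, -0.0846, 0.148]
clock: 18.65
tool_pos: [0.578, 0.0747, 0.1481]
tool_rot: [-0.015, 0.704, 0.017, 0.71]
force: [-0.2, 1.1, -0.1]
gripper_width: 0.399
clock: 18.9
tool_pos: [0.5769, 0.0744, 0.1163]
tool_rot: [-0.016, 0.705, 0.016, 0.709]
force: [-0.3, -1.8, -0.7]
gripper_width: 0.398
xyz [5.83, -0.5, 0.14] rot [0.017, 0.005, -0.001]
```

```bash

python3 -m inch '[{"delta_rot":[0.017,0.005,0],"xyz":[2,-0.5,0.1],"fingers":3},{"delta_rot":[0.017,0.005,0],"xyz":[4,-0.5,0.1],"fingers":3},{"delta_rot":[0.017,0.005,0],"xyz":[5.6,-0.5,0.1],"fingers":3},{"delta_rot":[0.017,0.005,0],"xyz":[6.0,-0.5,0.1],"fingers":3},{"delta_rot":[0.017,0.005,0],"xyz":[6.0,-0.5,0.1],"fingers":3}]'
python3 -m inch '[{"delta_rot":[0,0,0],"xyz":[0.1,0,0],"fingers":3},{"delta_rot":[0,0,0],"xyz":[0.1,0,0],"fingers":5.2},{"delta_rot":[0,0,0],"xyz":[0.1,0,0],"fingers":5.2},{"delta_rot":[0,0,0],"xyz":[0,0,0],"fingers":5.2},{"delta_rot":[0,0,0],"xyz":[-0.5,0,0],"fingers":5.2}]'
python3 -m inch '[{"delta_rot":[0,0,0],"xyz":[-2,0,0],"fingers":5.2},{"delta_rot":[0,0,0],"xyz":[-5,0,0],"fingers":6},{"delta_rot":[0,0,0],"xyz":[-9,0,0],"fingers":6},{"delta_rot":[0,0,0],"xyz":[-9,0,0],"fingers":6}]' |head -2
python3 -m inch '[{"delta_rot":[0,0,0],"xyz":[0,-15.5,-8.2],"fingers":6},{"delta_rot":[0,0,0],"xyz":[0,-15.5,-8.2],"fingers":6},{"delta_rot":[0,0,0],"xyz":[0,-15.5,-8.2],"fingers":6},{"delta_rot":[0,0,0],"xyz":[0,-15.5,-8.2],"fingers":6},{"delta_rot":[0,0,0],"xyz":[0,-15.5,-8.2],"fingers":6}]' |head -2
python3 -m inch '[{"delta_rot":[0,0,0],"xyz":[0,-14.5,-7.8],"fingers":6},{"delta_rot":[0,0,0],"xyz":[0,-14.5,-7.8],"fingers":6},{"delta_rot":[0,0,0],"xyz":[0,-14.5,-7.8],"fingers":6},{"delta_rot":[0,0,0],"xyz":[2,-14.5,-7.8],"fingers":6},{"delta_rot":[0,0,0],"xyz":[4,-14.5,-7.8],"fingers":6}]'
python3 -m inch '[{"delta_rot":[0,0,0],"xyz":[0,0,0],"fingers":6},{"delta_rot":[0,0,0],"xyz":[0,0,0],"fingers":6}]' |head -2
python3 - <<'E'
from h import *
chk((.4225,-.2495)); go([.4225,-.2495,.021],.028); blanks((150,400,230,640))
E
```

```text
clock: 19.32
tool_pos: [0.578, 0.0682, 0.0562]
tool_rot: [-0.009, 0.707, 0.009, 0.707]
force: [0.4, 0.9, -0.7]
gripper_width: 0.4
clock: 19.73
tool_pos: [0.5777, 0.0682, 0.0612]
tool_rot: [-0.009, 0.708, 0.009, 0.706]
force: [0.1, 0.4, 0.8]
gripper_width: 0.554
clock: 20.07
tool_pos: [0.581, 0.068, 0.1579]
clock: 20.48
tool_pos: [0.5001, -0.0948, 0.1581]
clock: 20.9
tool_pos: [0.4236, -0.2466, 0.1192]
tool_rot: [-0.005, 0.703, 0.005, 0.711]
force: [0.3, 0.1, -0.0]
gripper_width: 0.638
clock: 21.07
tool_pos: [0.4228, -0.2475, 0.1194]
pred [323.6 255.8] seen [326.1 256.2] [298, 228, 57, 56, 2425] [ 0.4241 -0.2498  0.044 ]
xyz [9.89, -0.28, -0.25] rot [-0.015, 0.011, -0.0]
blanks [[0.5837, 0.0629], [0.5842, 0.1135]]
```

```bash

python3 -m inch '[{"delta_rot":[-0.015,0.011,0],"xyz":[2,-0.3,-0.1],"fingers":6},{"delta_rot":[-0.015,0.011,0],"xyz":[6,-0.3,-0.1],"fingers":6},{"delta_rot":[-0.015,0.011,0],"xyz":[9,-0.3,-0.1],"fingers":6},{"delta_rot":[-0.015,0.011,0],"xyz":[9.8,-0.3,-0.1],"fingers":6},{"delta_rot":[-0.015,0.011,0],"xyz":[9.8,-0.3,-0.1],"fingers":6}]' 
python3 -m inch '[{"delta_rot":[0,0,0],"xyz":[0,0,0],"fingers":3},{"delta_rot":[0,0,0],"xyz":[0,0,0],"fingers":3},{"delta_rot":[0,0,0],"xyz":[0,0,0],"fingers":3},{"delta_rot":[0,0,0],"xyz":[0,0,0],"fingers":3}]' 15
python3 -m inch '[{"delta_rot":[0,0,0],"xyz":[-2,0,0],"fingers":3},{"delta_rot":[0,0,0],"xyz":[-5,0,0],"fingers":3},{"delta_rot":[0,0,0],"xyz":[-9,0,0],"fingers":3},{"delta_rot":[0,0,0],"xyz":[-12,0,0],"fingers":3},{"delta_rot":[0,0,0],"xyz":[-12,0,0],"fingers":3}]' |head -2
python3 -m inch '[{"delta_rot":[0,0,0],"xyz":[0,13,7.9],"fingers":3},{"delta_rot":[0,0,0],"xyz":[0,13,7.9],"fingers":3},{"delta_rot":[0,0,0],"xyz":[0,13,7.9],"fingers":3},{"delta_rot":[0,0,0],"xyz":[0,13,7.9],"fingers":3},{"delta_rot":[0,0,0],"xyz":[0,13,7.9],"fingers":3}]' |head -2
python3 -m inch '[{"delta_rot":[0,0,0],"xyz":[0,12.7,7.5],"fingers":3},{"delta_rot":[0,0,0],"xyz":[0,12.7,7.5],"fingers":3},{"delta_rot":[0,0,0],"xyz":[0,12.7,7.5],"fingers":3},{"delta_rot":[0,0,0],"xyz":[0,12.7,7.5],"fingers":3},{"delta_rot":[0,0,0],"xyz":[0,12.7,7.5],"fingers":3}]'
python3 -m inch '[{"delta_rot":[0,0,0],"xyz":[2,0,0],"fingers":3},{"delta_rot":[0,0,0],"xyz":[3,0,0],"fingers":3},{"delta_rot":[0,0,0],"xyz":[3,0,0],"fingers":3}]'
python3 - <<'E'
from h import *
go([.5802,.0215,.058],.028)
E
```

```text
clock: 21.58
tool_pos: [0.4246, -0.2481, 0.0215]
tool_rot: [-0.01, 0.707, 0.011, 0.707]
force: [-0.3, -0.5, 1.1]
gripper_width: 0.638
clock: 21.92
tool_pos: [0.4256, -0.2481, 0.0228]
tool_rot: [-0.011, 0.707, 0.011, 0.707]
force: [1.1, 1.4, 10.0]
gripper_width: 0.401
clock: 22.33
tool_pos: [0.4278, -0.2496, 0.1482]
clock: 22.75
tool_pos: [0.5058, -0.1117, 0.1493]
clock: 23.17
tool_pos: [0.5782, 0.0243, 0.1501]
tool_rot: [-0.015, 0.703, 0.016, 0.711]
force: [-0.5, -0.2, -0.5]
gripper_width: 0.399
clock: 23.42
tool_pos: [0.5771, 0.0241, 0.1184]
tool_rot: [-0.015, 0.704, 0.016, 0.71]
force: [-0.8, -0.0, -0.4]
gripper_width: 0.403
xyz [6.04, -0.28, 0.25] rot [0.016, 0.008, -0.001]
```

```bash

python3 -m inch '[{"delta_rot":[0.016,0.008,0],"xyz":[2,-0.3,0.2],"fingers":3},{"delta_rot":[0.016,0.008,0],"xyz":[4,-0.3,0.2],"fingers":3},{"delta_rot":[0.016,0.008,0],"xyz":[5.7,-0.3,0.2],"fingers":3},{"delta_rot":[0.016,0.008,0],"xyz":[6.1,-0.3,0.2],"fingers":3},{"delta_rot":[0.016,0.008,0],"xyz":[6.1,-0.3,0.2],"fingers":3}]'
python3 -m inch '[{"delta_rot":[0,0,0],"xyz":[0.15,0,0],"fingers":3},{"delta_rot":[0,0,0],"xyz":[0.15,0,0],"fingers":5.2},{"delta_rot":[0,0,0],"xyz":[0.1,0,0],"fingers":5.2},{"delta_rot":[0,0,0],"xyz":[0,0,0],"fingers":5.2},{"delta_rot":[0,0,0],"xyz":[-0.5,0,0],"fingers":5.2}]'
python3 -m inch '[{"delta_rot":[0,0,0],"xyz":[-2,0,0],"fingers":5.2},{"delta_rot":[0,0,0],"xyz":[-5,0,0],"fingers":6},{"delta_rot":[0,0,0],"xyz":[-9,0,0],"fingers":6},{"delta_rot":[0,0,0],"xyz":[-9,0,0],"fingers":6}]' |head -2
python3 -m inch '[{"delta_rot":[0,0,0],"xyz":[0,-17.5,-3.6],"fingers":6},{"delta_rot":[0,0,0],"xyz":[0,-17.5,-3.6],"fingers":6},{"delta_rot":[0,0,0],"xyz":[0,-17.5,-3.6],"fingers":6},{"delta_rot":[0,0,0],"xyz":[0,-17.5,-3.6],"fingers":6},{"delta_rot":[0,0,0],"xyz":[0,-17.5,-3.6],"fingers":6}]' |head -2
python3 -m inch '[{"delta_rot":[0,0,0],"xyz":[0,-17,-3.4],"fingers":6},{"delta_rot":[0,0,0],"xyz":[0,-17,-3.4],"fingers":6},{"delta_rot":[0,0,0],"xyz":[0,-17,-3.4],"fingers":6},{"delta_rot":[0,0,0],"xyz":[2,-17,-3.4],"fingers":6},{"delta_rot":[0,0,0],"xyz":[4,-17,-3.4],"fingers":6}]'
python3 -m inch '[{"delta_rot":[0,0,0],"xyz":[0,0,0],"fingers":6},{"delta_rot":[0,0,0],"xyz":[0,0,0],"fingers":6}]' |head -2
python3 - <<'E'
from h import *
chk((.516,-.3375)); go([.516,-.3375,.021],.028); blanks((150,400,230,640))
E
```

```text
clock: 23.83
tool_pos: [0.579, 0.0202, 0.0573]
tool_rot: [-0.009, 0.708, 0.01, 0.706]
force: [-0.6, -0.4, -0.0]
gripper_width: 0.399
clock: 24.25
tool_pos: [0.5788, 0.0202, 0.0624]
tool_rot: [-0.009, 0.708, 0.01, 0.706]
force: [-0.5, -0.5, -0.8]
gripper_width: 0.552
clock: 24.58
tool_pos: [0.5821, 0.0196, 0.159]
clock: 25.0
tool_pos: [0.5489, -0.1627, 0.1598]
clock: 25.42
tool_pos: [0.518, -0.3397, 0.1223]
tool_rot: [-0.007, 0.703, 0.004, 0.711]
force: [-0.8, 0.2, 0.4]
gripper_width: 0.637
clock: 25.58
tool_pos: [0.5169, -0.3412, 0.1224]
pred [322.7 245.3] seen [326.2 248.5] [298, 221, 57, 56, 2412] [ 0.5183 -0.3396  0.044 ]
xyz [10.2, 0.28, -0.32] rot [-0.014, 0.012, 0.004]
blanks [[0.5844, 0.0128], [0.5837, 0.0628], [0.5842, 0.1135]]
```

```bash

python3 -m inch '[{"delta_rot":[-0.014,0.012,0.004],"xyz":[2,0.2,-0.1],"fingers":6},{"delta_rot":[-0.014,0.012,0.004],"xyz":[6,0.2,-0.1],"fingers":6},{"delta_rot":[-0.014,0.012,0.004],"xyz":[9.3,0.2,-0.1],"fingers":6},{"delta_rot":[-0.014,0.012,0.004],"xyz":[10.1,0.2,-0.1],"fingers":6},{"delta_rot":[-0.014,0.012,0.004],"xyz":[10.1,0.2,-0.1],"fingers":6}]' 
python3 -m inch '[{"delta_rot":[0,0,0],"xyz":[0,0,0],"fingers":3},{"delta_rot":[0,0,0],"xyz":[0,0,0],"fingers":3},{"delta_rot":[0,0,0],"xyz":[0,0,0],"fingers":3},{"delta_rot":[0,0,0],"xyz":[0,0,0],"fingers":3}]' 15
python3 -m inch '[{"delta_rot":[0,0,0],"xyz":[-2,0,0],"fingers":3},{"delta_rot":[0,0,0],"xyz":[-5,0,0],"fingers":3},{"delta_rot":[0,0,0],"xyz":[-9,0,0],"fingers":3},{"delta_rot":[0,0,0],"xyz":[-12,0,0],"fingers":3},{"delta_rot":[0,0,0],"xyz":[-12,0,0],"fingers":3}]' |head -2
python3 -m inch '[{"delta_rot":[0,0,0],"xyz":[0,15.3,3.4],"fingers":3},{"delta_rot":[0,0,0],"xyz":[0,15.3,3.4],"fingers":3},{"delta_rot":[0,0,0],"xyz":[0,15.3,3.4],"fingers":3},{"delta_rot":[0,0,0],"xyz":[0,15.3,3.4],"fingers":3},{"delta_rot":[0,0,0],"xyz":[0,15.3,3.4],"fingers":3}]' |head -2
python3 -m inch '[{"delta_rot":[0,0,0],"xyz":[0,14.8,3.4],"fingers":3},{"delta_rot":[0,0,0],"xyz":[0,14.8,3.4],"fingers":3},{"delta_rot":[0,0,0],"xyz":[0,14.8,3.4],"fingers":3},{"delta_rot":[0,0,0],"xyz":[0,14.8,3.4],"fingers":3},{"delta_rot":[0,0,0],"xyz":[0,14.8,3.4],"fingers":3}]'
python3 -m inch '[{"delta_rot":[0,0,0],"xyz":[2,0,0],"fingers":3},{"delta_rot":[0,0,0],"xyz":[3,0,0],"fingers":3},{"delta_rot":[0,0,0],"xyz":[3,0,0],"fingers":3}]'
python3 - <<'E'
from h import *
go([.5815,-.0265,.058],.028)
E
```

```text
clock: 26.1
tool_pos: [0.519, -0.3355, 0.0215]
tool_rot: [-0.011, 0.708, 0.012, 0.706]
force: [-0.4, -0.5, 0.3]
gripper_width: 0.639
clock: 26.43
tool_pos: [0.52, -0.3357, 0.0231]
tool_rot: [-0.011, 0.707, 0.012, 0.707]
force: [1.1, 0.8, 11.3]
gripper_width: 0.398
clock: 26.85
tool_pos: [0.5221, -0.338, 0.1498]
clock: 27.27
tool_pos: [0.5534, -0.177, 0.1502]
clock: 27.68
tool_pos: [0.5831, -0.02, 0.1509]
tool_rot: [-0.015, 0.703, 0.018, 0.71]
force: [1.2, 0.3, -0.7]
gripper_width: 0.403
clock: 27.93
tool_pos: [0.5822, -0.0201, 0.1193]
tool_rot: [-0.016, 0.704, 0.018, 0.71]
force: [-0.6, 0.1, -0.7]
gripper_width: 0.402
xyz [6.13, -0.65, -0.14] rot [0.019, 0.007, -0.003]
```

```bash

python3 -m inch '[{"delta_rot":[0.019,0.007,0],"xyz":[2,-0.6,-0.1],"fingers":3},{"delta_rot":[0.019,0.007,0],"xyz":[4,-0.6,-0.1],"fingers":3},{"delta_rot":[0.019,0.007,0],"xyz":[5.8,-0.6,-0.1],"fingers":3},{"delta_rot":[0.019,0.007,0],"xyz":[6.2,-0.6,-0.1],"fingers":3},{"delta_rot":[0.019,0.007,0],"xyz":[6.2,-0.6,-0.1],"fingers":3}]'
python3 -m inch '[{"delta_rot":[0,0,0],"xyz":[0.15,0,0],"fingers":3},{"delta_rot":[0,0,0],"xyz":[0.15,0,0],"fingers":5.2},{"delta_rot":[0,0,0],"xyz":[0.1,0,0],"fingers":5.2},{"delta_rot":[0,0,0],"xyz":[0,0,0],"fingers":5.2},{"delta_rot":[0,0,0],"xyz":[-0.5,0,0],"fingers":5.2}]'
python3 -m inch '[{"delta_rot":[0,0,0],"xyz":[-2,0,0],"fingers":5.2},{"delta_rot":[0,0,0],"xyz":[-5,0,0],"fingers":6},{"delta_rot":[0,0,0],"xyz":[-9,0,0],"fingers":6},{"delta_rot":[0,0,0],"xyz":[-9,0,0],"fingers":6}]' |head -2
python3 -m inch '[{"delta_rot":[0,0,0],"xyz":[0,-14.3,-8.7],"fingers":6},{"delta_rot":[0,0,0],"xyz":[0,-14.3,-8.7],"fingers":6},{"delta_rot":[0,0,0],"xyz":[0,-14.3,-8.7],"fingers":6},{"delta_rot":[0,0,0],"xyz":[0,-14.3,-8.7],"fingers":6},{"delta_rot":[0,0,0],"xyz":[0,-14.3,-8.7],"fingers":6}]' |head -2
python3 -m inch '[{"delta_rot":[0,0,0],"xyz":[0,-13.9,-8.7],"fingers":6},{"delta_rot":[0,0,0],"xyz":[0,-13.9,-8.7],"fingers":6},{"delta_rot":[0,0,0],"xyz":[0,-13.9,-8.7],"fingers":6},{"delta_rot":[0,0,0],"xyz":[2,-13.9,-8.7],"fingers":6},{"delta_rot":[0,0,0],"xyz":[4,-13.9,-8.7],"fingers":6}]'
python3 -m inch '[{"delta_rot":[0,0,0],"xyz":[0,0,0],"fingers":6},{"delta_rot":[0,0,0],"xyz":[0,0,0],"fingers":6}]' |head -2
python3 - <<'E'
from h import *
chk((.4115,-.324)); go([.4115,-.324,.021],.028); blanks((150,400,230,640))
E
```

```text
clock: 28.35
tool_pos: [0.5814, -0.0273, 0.0572]
tool_rot: [-0.008, 0.707, 0.01, 0.707]
force: [0.1, -0.2, -0.8]
gripper_width: 0.401
clock: 28.77
tool_pos: [0.5812, -0.0273, 0.0622]
tool_rot: [-0.008, 0.708, 0.01, 0.707]
force: [0.1, -0.4, 0.0]
gripper_width: 0.554
clock: 29.1
tool_pos: [0.5843, -0.0283, 0.1589]
clock: 29.52
tool_pos: [0.4969, -0.1803, 0.1592]
clock: 29.93
tool_pos: [0.4103, -0.3263, 0.1203]
tool_rot: [-0.004, 0.703, 0.004, 0.711]
force: [-0.0, -0.4, -0.0]
gripper_width: 0.64
clock: 30.1
tool_pos: [0.4092, -0.3273, 0.1206]
pred [327.8 247.2] seen [329.3 247.6] [301, 220, 58, 56, 2442] [ 0.4124 -0.3243  0.044 ]
xyz [10.02, 0.26, 0.0] rot [-0.018, 0.011, 0.001]
blanks [[0.5868, -0.0386], [0.5846, 0.0129], [0.5838, 0.0628], [0.5842, 0.1135], [0.4091, -0.3253]]
```

```bash

python3 -m inch '[{"delta_rot":[-0.018,0.011,0],"xyz":[2,0.2,0.1],"fingers":6},{"delta_rot":[-0.018,0.011,0],"xyz":[6,0.2,0.1],"fingers":6},{"delta_rot":[-0.018,0.011,0],"xyz":[9.1,0.2,0.1],"fingers":6},{"delta_rot":[-0.018,0.011,0],"xyz":[9.9,0.2,0.1],"fingers":6},{"delta_rot":[-0.018,0.011,0],"xyz":[9.9,0.2,0.1],"fingers":6}]' 
python3 -m inch '[{"delta_rot":[0,0,0],"xyz":[0,0,0],"fingers":3},{"delta_rot":[0,0,0],"xyz":[0,0,0],"fingers":3},{"delta_rot":[0,0,0],"xyz":[0,0,0],"fingers":3},{"delta_rot":[0,0,0],"xyz":[0,0,0],"fingers":3}]' 15
python3 -m inch '[{"delta_rot":[0,0,0],"xyz":[-2,0,0],"fingers":3},{"delta_rot":[0,0,0],"xyz":[-5,0,0],"fingers":3},{"delta_rot":[0,0,0],"xyz":[-9,0,0],"fingers":3},{"delta_rot":[0,0,0],"xyz":[-12,0,0],"fingers":3},{"delta_rot":[0,0,0],"xyz":[-12,0,0],"fingers":3}]' |head -2
python3 -m inch '[{"delta_rot":[0,0,0],"xyz":[0,12,8.6],"fingers":3},{"delta_rot":[0,0,0],"xyz":[0,12,8.6],"fingers":3},{"delta_rot":[0,0,0],"xyz":[0,12,8.6],"fingers":3},{"delta_rot":[0,0,0],"xyz":[0,12,8.6],"fingers":3},{"delta_rot":[0,0,0],"xyz":[0,12,8.6],"fingers":3}]' |head -2
python3 -m inch '[{"delta_rot":[0,0,0],"xyz":[0,11.6,8.5],"fingers":3},{"delta_rot":[0,0,0],"xyz":[0,11.6,8.5],"fingers":3},{"delta_rot":[0,0,0],"xyz":[0,11.6,8.5],"fingers":3},{"delta_rot":[0,0,0],"xyz":[0,11.6,8.5],"fingers":3},{"delta_rot":[0,0,0],"xyz":[0,11.6,8.5],"fingers":3}]'
python3 -m inch '[{"delta_rot":[0,0,0],"xyz":[2,0,0],"fingers":3},{"delta_rot":[0,0,0],"xyz":[3,0,0],"fingers":3},{"delta_rot":[0,0,0],"xyz":[3,0,0],"fingers":3}]'
python3 - <<'E'
from h import *
go([.5829,-.0745,.058],.028)
E
```

```text
clock: 30.62
tool_pos: [0.4134, -0.3228, 0.0217]
tool_rot: [-0.011, 0.707, 0.011, 0.707]
force: [0.1, -0.3, -0.1]
gripper_width: 0.639
clock: 30.95
tool_pos: [0.4143, -0.323, 0.0231]
tool_rot: [-0.011, 0.707, 0.011, 0.707]
force: [0.5, 0.7, 9.9]
gripper_width: 0.399
clock: 31.37
tool_pos: [0.4162, -0.3249, 0.1487]
clock: 31.78
tool_pos: [0.5017, -0.1974, 0.1494]
clock: 32.2
tool_pos: [0.585, -0.0727, 0.1499]
tool_rot: [-0.016, 0.703, 0.015, 0.711]
force: [-0.4, 0.9, -0.5]
gripper_width: 0.399
clock: 32.45
tool_pos: [0.5838, -0.0729, 0.1182]
tool_rot: [-0.016, 0.704, 0.015, 0.71]
force: [-1.7, 1.0, -0.9]
gripper_width: 0.401
xyz [6.02, -0.15, -0.14] rot [0.016, 0.007, 0.001]
```

```bash

python3 -m inch '[{"delta_rot":[0.016,0.007,0],"xyz":[2,-0.1,-0.1],"fingers":3},{"delta_rot":[0.016,0.007,0],"xyz":[4,-0.1,-0.1],"fingers":3},{"delta_rot":[0.016,0.007,0],"xyz":[5.7,-0.1,-0.1],"fingers":3},{"delta_rot":[0.016,0.007,0],"xyz":[6.1,-0.1,-0.1],"fingers":3},{"delta_rot":[0.016,0.007,0],"xyz":[6.1,-0.1,-0.1],"fingers":3}]'
python3 -m inch '[{"delta_rot":[0,0,0],"xyz":[0.15,0,0],"fingers":3},{"delta_rot":[0,0,0],"xyz":[0.15,0,0],"fingers":5.2},{"delta_rot":[0,0,0],"xyz":[0.1,0,0],"fingers":5.2},{"delta_rot":[0,0,0],"xyz":[0,0,0],"fingers":5.2},{"delta_rot":[0,0,0],"xyz":[-0.5,0,0],"fingers":5.2}]'
python3 -m inch '[{"delta_rot":[0,0,0],"xyz":[-2,0,0],"fingers":5.2},{"delta_rot":[0,0,0],"xyz":[-5,0,0],"fingers":6.5},{"delta_rot":[0,0,0],"xyz":[-9,0,0],"fingers":6.5},{"delta_rot":[0,0,0],"xyz":[-13,0,0],"fingers":6.5},{"delta_rot":[0,0,0],"xyz":[-13,0,0],"fingers":6.5}]' |head -2
python3 -m inch '[{"delta_rot":[0,0,0],"xyz":[0,14,-2.5],"fingers":6.5},{"delta_rot":[0,0,0],"xyz":[0,14,-2.5],"fingers":6.5},{"delta_rot":[0,0,0],"xyz":[0,14,-2.5],"fingers":6.5},{"delta_rot":[0,0,0],"xyz":[0,14,-2.5],"fingers":6.5},{"delta_rot":[0,0,0],"xyz":[0,14,-2.5],"fingers":6.5}]' |head -2
python3 -m inch '[{"delta_rot":[0,0,0],"xyz":[0,14,-2.5],"fingers":6.5},{"delta_rot":[0,0,0],"xyz":[0,14,-2.5],"fingers":6.5},{"delta_rot":[0,0,0],"xyz":[0,14,-2.5],"fingers":6.5},{"delta_rot":[0,0,0],"xyz":[0,14,-2.5],"fingers":6.5},{"delta_rot":[0,0,0],"xyz":[0,14,-2.5],"fingers":6.5}]'
python3 - <<'E'
from h import *
go([.5249,.2081,.13],.028); print(tool()[2]["joint_positions"].round(2))
w=Cam("wrist","w5"); print(w.proj(np.array([.5249,.2081,.088])))
a=Cam("top","t5")
E
```

```text
clock: 32.87
tool_pos: [0.5826, -0.075, 0.0572]
tool_rot: [-0.01, 0.707, 0.009, 0.707]
force: [0.2, 0.1, -0.2]
gripper_width: 0.403
clock: 33.28
tool_pos: [0.5824, -0.075, 0.0622]
tool_rot: [-0.01, 0.708, 0.009, 0.707]
force: [-0.3, 0.3, 1.1]
gripper_width: 0.551
clock: 33.7
tool_pos: [0.5855, -0.076, 0.1995]
clock: 34.12
tool_pos: [0.5563, 0.0683, 0.1997]
clock: 34.53
tool_pos: [0.5257, 0.2126, 0.1998]
tool_rot: [-0.013, 0.704, 0.014, 0.71]
force: [0.3, 0.2, -0.1]
gripper_width: 0.693
xyz [6.98, -0.46, -0.15] rot [0.01, 0.007, -0.002]
[-1.06  0.3   0.69  1.89 -0.22  1.02 -0.24]
[322.89806609 243.96287799]
```

View pics/w5.png

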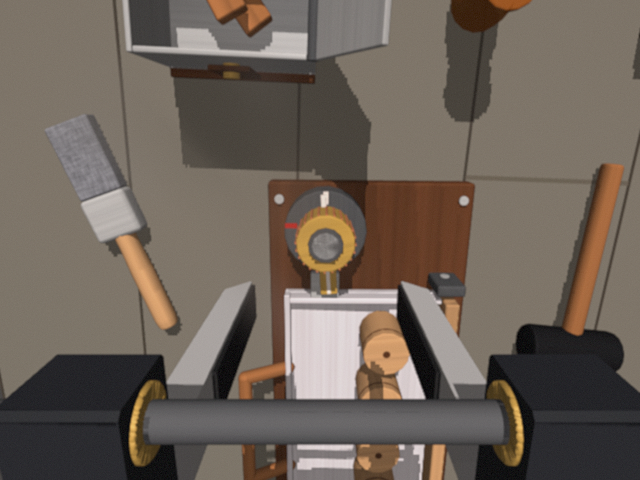

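View pics/t5.png

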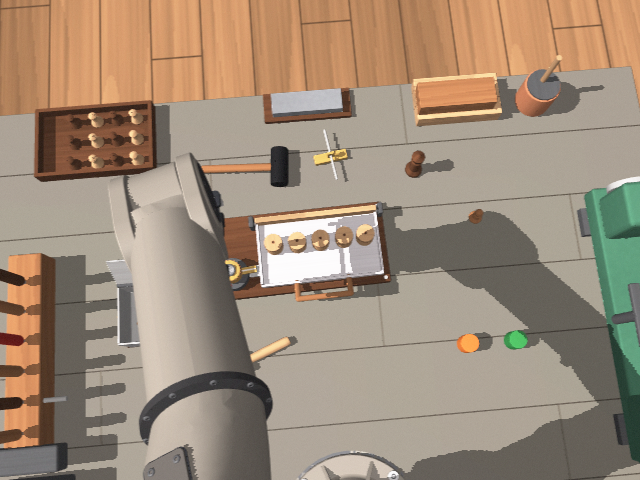

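```bash

python3 -m inch '[{"delta_rot":[0.01,0.007,0],"xyz":[3,-0.45,0],"fingers":6.5},{"delta_rot":[0.01,0.007,0],"xyz":[7,-0.45,0],"fingers":6.5},{"delta_rot":[0.01,0.007,0],"xyz":[9,-0.45,0],"fingers":6.5},{"delta_rot":[0.01,0.007,0],"xyz":[9,-0.45,0],"fingers":6.5},{"delta_rot":[0.01,0.007,0],"xyz":[9,-0.45,0],"fingers":6.5}]'
python3 - <<'E'
from h import *
go([.526,.2081,.060],.028)
w=Cam("wrist","w6"); print(w.proj(np.array([.5249,.2081,.088])))
E
```

```text
clock: 35.05
tool_pos: [0.5281, 0.2013, 0.1101]
tool_rot: [-0.007, 0.707, 0.007, 0.707]
force: [0.6, -0.7, -0.1]
gripper_width: 0.694
xyz [5.01, 0.69, -0.2] rot [-0.008, -0.0, 0.001]
[319.19235449 271.07577122]
```

View pics/w6.png

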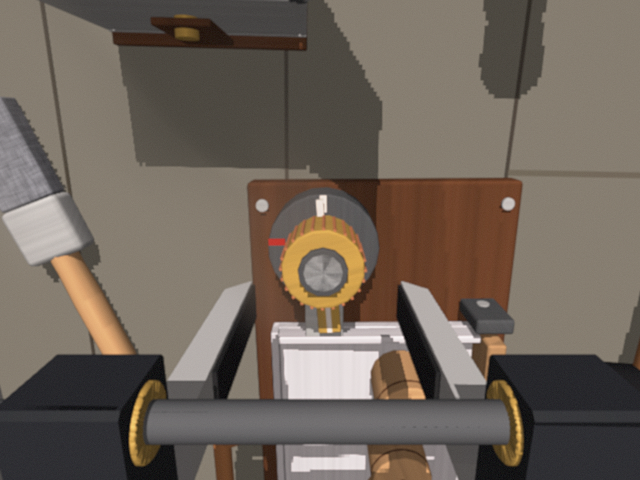

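```bash

python3 -m inch '[{"delta_rot":[-0.008,0,0],"xyz":[1,0.7,-0.2],"fingers":6.5},{"delta_rot":[-0.008,0,0],"xyz":[3,0.7,-0.2],"fingers":6.5},{"delta_rot":[-0.008,0,0],"xyz":[4.5,0.7,-0.2],"fingers":6.5},{"delta_rot":[-0.008,0,0],"xyz":[4.9,0.7,-0.2],"fingers":6.5},{"delta_rot":[-0.008,0,0],"xyz":[4.9,0.7,-0.2],"fingers":6.5}]'
python3 -m inch '[{"delta_rot":[0,0,0],"xyz":[0,0,0],"fingers":3.8},{"delta_rot":[0,0,0],"xyz":[0,0,0],"fingers":3.8},{"delta_rot":[0,0,0],"xyz":[0,0,0],"fingers":3.8},{"delta_rot":[0,0,0],"xyz":[0,0,0],"fingers":3.8}]' 20
python3 -m inch '[{"delta_rot":[-0.06,0,0],"xyz":[0,0,0],"fingers":3.8},{"delta_rot":[-0.15,0,0],"xyz":[0,0,0],"fingers":3.8},{"delta_rot":[-0.25,0,0],"xyz":[0,0,0],"fingers":3.8},{"delta_rot":[-0.3,0,0],"xyz":[0,0,0],"fingers":3.8}]'
python3 - <<'E'
from h import *
go([.526,.2081,.060],.4); print(tool()[2]["moment"])
E
```

```text
clock: 35.52
tool_pos: [0.5266, 0.2091, 0.0621]
tool_rot: [-0.01, 0.707, 0.01, 0.707]
force: [0.6, -1.0, 0.3]
gripper_width: 0.693
clock: 35.85
tool_pos: [0.5262, 0.2094, 0.0628]
tool_rot: [-0.01, 0.707, 0.011, 0.707]
force: [-0.1, -0.2, 15.5]
gripper_width: 0.464
clock: 36.18
tool_pos: [0.5255, 0.2093, 0.063]
tool_rot: [-0.117, 0.697, 0.118, 0.697]
force: [-4.9, -0.7, 0.2]
gripper_width: 0.463
xyz [0.3, -0.13, 0.01] rot [-0.065, -0.0, -0.001]
[-0.27352173  1.09626224 -0.05075534]
```

```bash

python3 -m inch '[{"delta_rot":[-0.11,0,0],"xyz":[0,0,0],"fingers":3.8},{"delta_rot":[-0.22,0,0],"xyz":[0,0,0],"fingers":3.8},{"delta_rot":[-0.33,0,0],"xyz":[0,0,0],"fingers":3.8},{"delta_rot":[-0.44,0,0],"xyz":[0,0,0],"fingers":3.8},{"delta_rot":[-0.55,0,0],"xyz":[0,0,0],"fingers":3.8}]'
python3 -m inch '[{"delta_rot":[-0.11,0,0],"xyz":[0,0,0],"fingers":3.8},{"delta_rot":[-0.22,0,0],"xyz":[0,0,0],"fingers":3.8},{"delta_rot":[-0.33,0,0],"xyz":[0,0,0],"fingers":3.8},{"delta_rot":[-0.42,0,0],"xyz":[0,0,0],"fingers":3.8},{"delta_rot":[-0.5,0,0],"xyz":[0,0,0],"fingers":3.8}]'
python3 - <<'E'
from h import *
go([.526,.2091,.060],1.428); o=tool()[2]; print(o["moment"],o["joint_positions"].round(2))
E
```

```text
clock: 36.6
tool_pos: [0.5243, 0.2085, 0.063]
tool_rot: [-0.304, 0.639, 0.305, 0.637]
force: [-6.6, -5.1, 2.5]
gripper_width: 0.466
clock: 37.02
tool_pos: [0.5235, 0.2072, 0.063]
tool_rot: [-0.453, 0.544, 0.454, 0.541]
force: [-4.7, -4.6, -0.8]
gripper_width: 0.468
xyz [0.3, -0.21, 0.23] rot [-0.034, -0.002, -0.004]
[-1.34880424  1.24484588 -0.70091828] [-0.69  0.43  0.24  1.99 -0.15  0.75  1.04]
```

```bash

python3 -m inch '[{"delta_rot":[0,0,0],"xyz":[0,0,0],"fingers":6.5},{"delta_rot":[0,0,0],"xyz":[0,0,0],"fingers":6.5},{"delta_rot":[0,0,0],"xyz":[0,0,0],"fingers":6.5},{"delta_rot":[0,0,0],"xyz":[-2,0,0],"fingers":6.5},{"delta_rot":[0,0,0],"xyz":[-5,0,0],"fingers":6.5}]'
python3 -m inch '[{"delta_rot":[0.11,0,0],"xyz":[-3,0,0],"fingers":6.5},{"delta_rot":[0.22,0,0],"xyz":[-6,0,0],"fingers":6.5},{"delta_rot":[0.33,0,0],"xyz":[-7,0,0],"fingers":5},{"delta_rot":[0.44,0,0],"xyz":[-7,0,0],"fingers":4},{"delta_rot":[0.55,0,0],"xyz":[-7,0,0],"fingers":2.8}]' |head -2
python3 -m inch '[{"delta_rot":[0.11,0,0],"xyz":[0,0,0],"fingers":2.8},{"delta_rot":[0.22,0,0],"xyz":[0,0,0],"fingers":2.8},{"delta_rot":[0.33,0,0],"xyz":[0,0,0],"fingers":2.8},{"delta_rot":[0.44,0,0],"xyz":[0,0,0],"fingers":2.8},{"delta_rot":[0.55,0,0],"xyz":[0,0,0],"fingers":2.8}]' |head -2
python3 -m inch '[{"delta_rot":[0.11,0,0],"xyz":[0,0,0],"fingers":2.8},{"delta_rot":[0.22,0,0],"xyz":[0,0,0],"fingers":2.8},{"delta_rot":[0.27,0,0],"xyz":[0,0,0],"fingers":2.8},{"delta_rot":[0.27,0,0],"xyz":[0,0,0],"fingers":2.8}]'
python3 - <<'E'
from h import *
go([.4602,.0182,.12],.028)
w=Cam("wrist","w7"); print(w.proj(np.array([.525,.2087,.088])))
E
```

```text
clock: 37.43
tool_pos: [0.5224, 0.2068, 0.1116]
tool_rot: [-0.453, 0.546, 0.454, 0.54]
force: [-0.2, 0.2, -1.2]
gripper_width: 0.688
clock: 37.85
tool_pos: [0.5235, 0.2078, 0.183]
clock: 38.27
tool_pos: [0.5236, 0.2081, 0.1833]
clock: 38.6
tool_pos: [0.5237, 0.2085, 0.1834]
tool_rot: [-0.002, 0.709, 0.001, 0.705]
force: [0.2, -0.0, -0.1]
gripper_width: 0.303
xyz [6.4, -19.0, -6.4] rot [-0.024, -0.005, 0.001]
[327.98634033 243.6334517 ]
```

View pics/w7.png

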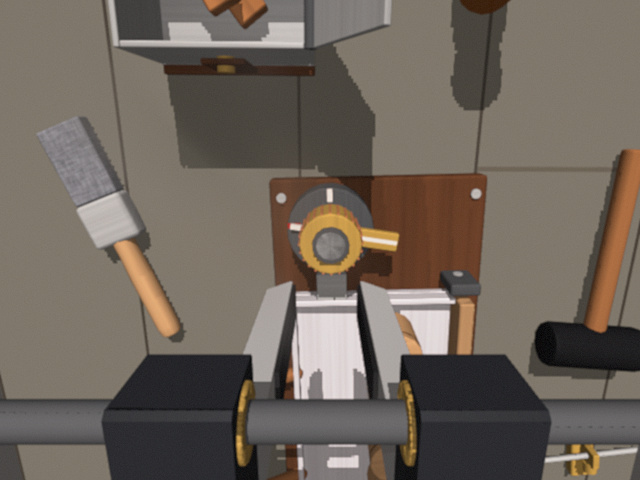

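```bash

python3 -m inch '[{"delta_rot":[-0.024,0,0],"xyz":[0,-18.5,-6.3],"fingers":2.8},{"delta_rot":[-0.024,0,0],"xyz":[0,-18.5,-6.3],"fingers":2.8},{"delta_rot":[-0.024,0,0],"xyz":[0,-18.5,-6.3],"fingers":2.8},{"delta_rot":[-0.024,0,0],"xyz":[0,-18.5,-6.3],"fingers":2.8},{"delta_rot":[-0.024,0,0],"xyz":[0,-18.5,-6.3],"fingers":2.8}]' |head -2
python3 -m inch '[{"delta_rot":[0,0,0],"xyz":[2,0,0],"fingers":2.8},{"delta_rot":[0,0,0],"xyz":[4,0,0],"fingers":2.8},{"delta_rot":[0,0,0],"xyz":[4,0,0],"fingers":2.8}]'
python3 - <<'E'
from h import *
w=Cam("wrist"); a=Cam("top"); 
for c in(w,):
    hsv=cv2.cvtColor(c.img,cv2.COLOR_RGB2HSV); m=cv2.inRange(hsv,(5,110,60),(18,255,255))
    for y in(-.03,-.01,.01):
        P=np.array([.4602-.028*(y),.0182+y+.03,.056]); q=c.proj(P); row=m[int(q[1])]; xs=np.where(row[int(q[0])-50:int(q[0])+50])[0]+int(q[0])-50
        print(q.round(1),xs.min() if len(xs) else None,xs.max() if len(xs) else None,len(xs))
        if len(xs): print(c.plane((xs.mean(),q[1]),.052).round(4))
go([.4602,.0182,.036],.028)
E
```

```text
clock: 39.07
tool_pos: [0.4608, 0.0199, 0.184]
clock: 39.32
tool_pos: [0.4591, 0.0193, 0.142]
tool_rot: [-0.012, 0.71, 0.011, 0.704]
force: [-0.8, 0.4, -0.2]
gripper_width: 0.304
[329.2 249.6] 322 377 38
[0.475  0.0175 0.052 ]
[329.5 220. ] 322 378 38
[0.4743 0.0378 0.052 ]
[329.8 189.2] 322 339 18
[0.4604 0.0576 0.052 ]
xyz [10.82, -0.15, 0.03] rot [0.005, -0.006, 0.001]
```

```bash

python3 -m inch '[{"delta_rot":[0,0,0],"xyz":[3,-0.1,0.1],"fingers":2.8},{"delta_rot":[0,0,0],"xyz":[7,-0.1,0.1],"fingers":2.8},{"delta_rot":[0,0,0],"xyz":[9.8,-0.1,0.1],"fingers":2.8},{"delta_rot":[0,0,0],"xyz":[10.6,-0.1,0.1],"fingers":2.8},{"delta_rot":[0,0,0],"xyz":[10.6,-0.1,0.1],"fingers":2.8}]'
python3 -m inch '[{"delta_rot":[0,0,0],"xyz":[0,0,0],"fingers":0.6},{"delta_rot":[0,0,0],"xyz":[0,0,0],"fingers":0.6},{"delta_rot":[0,0,0],"xyz":[0,0,0],"fingers":0.6},{"delta_rot":[0,0,0],"xyz":[0,0,0],"fingers":0.6}]' 25
python3 -m inch '[{"delta_rot":[0,0,0],"xyz":[-0.2,0,0],"fingers":0.6},{"delta_rot":[0,0,0],"xyz":[-0.5,0,0],"fingers":0.6},{"delta_rot":[0,0,0],"xyz":[-0.8,0,0.1],"fingers":0.6},{"delta_rot":[0,0,0],"xyz":[-1.0,0,0.2],"fingers":0.6}]'
```

```text
clock: 39.83
tool_pos: [0.4605, 0.0187, 0.0376]
tool_rot: [-0.013, 0.71, 0.011, 0.704]
force: [-0.6, 0.2, 0.3]
gripper_width: 0.302
clock: 40.17
tool_pos: [0.4613, 0.0192, 0.0391]
tool_rot: [-0.012, 0.709, 0.012, 0.705]
force: [-3.6, 0.5, 10.9]
gripper_width: 0.118
clock: 40.5
tool_pos: [0.4628, 0.0193, 0.0496]
tool_rot: [-0.012, 0.71, 0.012, 0.704]
force: [-5.0, -1.9, -2.7]
gripper_width: 0.121
```

```bash

python3 -m inch '[{"delta_rot":[0,0,0],"xyz":[-0.5,0,0.1],"fingers":0.6},{"delta_rot":[0,0,0],"xyz":[-1.0,0,0.2],"fingers":0.6},{"delta_rot":[0,0,0],"xyz":[-1.5,0,0.3],"fingers":0.6},{"delta_rot":[0,0,0],"xyz":[-2.0,0,0.45],"fingers":0.6},{"delta_rot":[0,0,0],"xyz":[-2.35,0,0.55],"fingers":0.6}]'
python3 -m inch '[{"delta_rot":[0,0,0],"xyz":[-0.5,0,0.2],"fingers":0.6},{"delta_rot":[0,0,0],"xyz":[-1.0,0,0.4],"fingers":0.6},{"delta_rot":[0,0,0],"xyz":[-1.5,0,0.6],"fingers":0.6},{"delta_rot":[0,0,0],"xyz":[-2.0,0,0.8],"fingers":0.6},{"delta_rot":[0,0,0],"xyz":[-2.45,0,1.0],"fingers":0.6}]'
python3 -m inch '[{"delta_rot":[0,0,0],"xyz":[-0.5,0,0.25],"fingers":0.6},{"delta_rot":[0,0,0],"xyz":[-1.0,0,0.5],"fingers":0.6},{"delta_rot":[0,0,0],"xyz":[-1.5,0,0.85],"fingers":0.6},{"delta_rot":[0,0,0],"xyz":[-1.5,0,0.85],"fingers":0.6}]'
python3 -m inch '[{"delta_rot":[0,0,0],"xyz":[0,0,0],"fingers":0.6},{"delta_rot":[0,0,0],"xyz":[0,0,0],"fingers":0.6},{"delta_rot":[0,0,0],"xyz":[0,0,0],"fingers":0.6},{"delta_rot":[0,0,0],"xyz":[0,0,0],"fingers":0.6},{"delta_rot":[0,0,0],"xyz":[0,0,0],"fingers":0.6}]'
python3 - <<'E'
from h import *
s=Cam("scene"); t=Cam("top")
A=s.img[160:340,230:450]; B=t.img[180:320,205:405]
cv2.imwrite("pics/tilt.png",np.hstack([cv2.resize(A,(400,330)),cv2.resize(B,(400,330))])[:,:,::-1])
E
```

```text
clock: 40.92
tool_pos: [0.4688, 0.0195, 0.0738]
tool_rot: [-0.012, 0.709, 0.012, 0.705]
force: [1.9, -2.2, -4.7]
gripper_width: 0.119
clock: 41.33
tool_pos: [0.4787, 0.0197, 0.0986]
tool_rot: [-0.012, 0.71, 0.012, 0.704]
force: [-4.4, -2.0, -2.0]
gripper_width: 0.112
clock: 41.67
tool_pos: [0.4873, 0.02, 0.1144]
tool_rot: [-0.012, 0.71, 0.012, 0.704]
force: [-7.3, -2.6, 2.0]
gripper_width: 0.116
clock: 42.08
tool_pos: [0.4873, 0.02, 0.1144]
tool_rot: [-0.012, 0.71, 0.012, 0.704]
force: [-3.9, -1.7, -0.3]
gripper_width: 0.119
```

View pics/tilt.png

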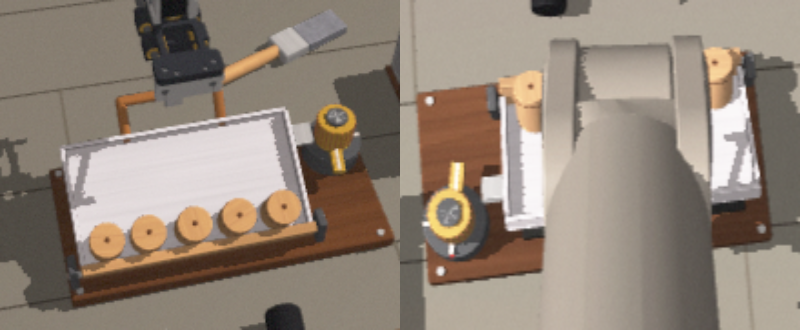

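```bash

python3 -m inch '[{"delta_rot":[0,0,0],"xyz":[0.3,0,-0.15],"fingers":0.6},{"delta_rot":[0,0,0],"xyz":[0.6,0,-0.35],"fingers":0.6},{"delta_rot":[0,0,0],"xyz":[1.0,0,-0.55],"fingers":0.6},{"delta_rot":[0,0,0],"xyz":[1.4,0,-0.75],"fingers":0.6},{"delta_rot":[0,0,0],"xyz":[1.7,0,-0.9],"fingers":0.6}]'
python3 -m inch '[{"delta_rot":[0,0,0],"xyz":[0.4,0,-0.15],"fingers":0.6},{"delta_rot":[0,0,0],"xyz":[0.8,0,-0.35],"fingers":0.6},{"delta_rot":[0,0,0],"xyz":[1.2,0,-0.5],"fingers":0.6},{"delta_rot":[0,0,0],"xyz":[1.7,0,-0.7],"fingers":0.6},{"delta_rot":[0,0,0],"xyz":[2.2,0,-0.9],"fingers":0.6}]'
python3 -m inch '[{"delta_rot":[0,0,0],"xyz":[0.4,0,-0.1],"fingers":0.6},{"delta_rot":[0,0,0],"xyz":[0.8,0,-0.2],"fingers":0.6},{"delta_rot":[0,0,0],"xyz":[1.2,0,-0.3],"fingers":0.6},{"delta_rot":[0,0,0],"xyz":[1.6,0,-0.4],"fingers":0.6},{"delta_rot":[0,0,0],"xyz":[2.0,0,-0.5],"fingers":0.6}]'
python3 -m inch '[{"delta_rot":[0,0,0],"xyz":[0.3,0,0],"fingers":0.6},{"delta_rot":[0,0,0],"xyz":[0.6,0,-0.1],"fingers":0.6},{"delta_rot":[0,0,0],"xyz":[0.8,0,-0.1],"fingers":0.6},{"delta_rot":[0,0,0],"xyz":[0.8,0,-0.1],"fingers":0.6}]'
```

```text
clock: 42.6
tool_pos: [0.4779, 0.0197, 0.0972]
tool_rot: [-0.012, 0.71, 0.012, 0.704]
force: [-4.7, -1.1, 2.0]
gripper_width: 0.117
clock: 43.02
tool_pos: [0.4691, 0.0195, 0.0752]
tool_rot: [-0.012, 0.71, 0.012, 0.704]
force: [-0.1, -1.6, -0.4]
gripper_width: 0.116
clock: 43.43
tool_pos: [0.4637, 0.0193, 0.0548]
tool_rot: [-0.012, 0.71, 0.012, 0.704]
force: [-4.4, -1.9, -0.1]
gripper_width: 0.116
clock: 43.77
tool_pos: [0.4622, 0.0193, 0.0463]
tool_rot: [-0.012, 0.71, 0.012, 0.704]
force: [-5.5, -1.8, -0.2]
gripper_width: 0.116
```

```bash

python3 -m inch '[{"delta_rot":[0,0,0],"xyz":[0.15,0,0],"fingers":0.6},{"delta_rot":[0,0,0],"xyz":[0.3,0,0],"fingers":0.6},{"delta_rot":[0,0,0],"xyz":[0.45,0,-0.1],"fingers":0.6},{"delta_rot":[0,0,0],"xyz":[0.6,0,-0.1],"fingers":0.6},{"delta_rot":[0,0,0],"xyz":[0.6,0,-0.1],"fingers":0.6}]'
python3 -m inch '[{"delta_rot":[0,0,0],"xyz":[0.07,0,0],"fingers":0.6},{"delta_rot":[0,0,0],"xyz":[0.13,0,0],"fingers":0.6},{"delta_rot":[0,0,0],"xyz":[0.17,0,0],"fingers":0.6},{"delta_rot":[0,0,0],"xyz":[0.2,0,0],"fingers":0.6}]'
```

```text
clock: 44.18
tool_pos: [0.4613, 0.0193, 0.0401]
tool_rot: [-0.012, 0.71, 0.012, 0.704]
force: [-2.5, -2.0, -0.7]
gripper_width: 0.117
clock: 44.52
tool_pos: [0.4613, 0.0193, 0.0388]
tool_rot: [-0.012, 0.71, 0.012, 0.704]
force: [-12.9, -2.9, 37.2]
gripper_width: 0.116
```

```bash

python3 -m inch '[{"delta_rot":[0,0,0],"xyz":[-0.1,0,0],"fingers":0.6},{"delta_rot":[0,0,0],"xyz":[-0.1,0,0],"fingers":2.8},{"delta_rot":[0,0,0],"xyz":[-0.1,0,0],"fingers":2.8},{"delta_rot":[0,0,0],"xyz":[-0.1,0,0],"fingers":2.8},{"delta_rot":[0,0,0],"xyz":[-1.5,0,0],"fingers":2.8}]'
python3 -m inch '[{"delta_rot":[0,0,0],"xyz":[-4,0,0],"fingers":2.8},{"delta_rot":[0,0,0],"xyz":[-8,0,0],"fingers":2.8},{"delta_rot":[0,0,0],"xyz":[-13,0,0],"fingers":6.5},{"delta_rot":[0,0,0],"xyz":[-13,0,0],"fingers":6.5},{"delta_rot":[0,0,0],"xyz":[-13,0,0],"fingers":6.5}]' |head -2
python3 -m inch '[{"delta_rot":[0,0,0],"xyz":[0,18.4,6.7],"fingers":6.5},{"delta_rot":[0,0,0],"xyz":[0,18.4,6.7],"fingers":6.5},{"delta_rot":[0,0,0],"xyz":[0,18.4,6.7],"fingers":6.5},{"delta_rot":[0,0,0],"xyz":[0,18.4,6.7],"fingers":6.5},{"delta_rot":[0,0,0],"xyz":[0,18.4,6.7],"fingers":6.5}]' |head -3
python3 -m inch '[{"delta_rot":[-0.11,0,0],"xyz":[0,0,0],"fingers":6.5},{"delta_rot":[-0.22,0,0],"xyz":[0,0,0],"fingers":6.5},{"delta_rot":[-0.33,0,0],"xyz":[0,0,0],"fingers":6.5},{"delta_rot":[-0.44,0,0],"xyz":[0,0,0],"fingers":6.5},{"delta_rot":[-0.55,0,0],"xyz":[0,0,0],"fingers":6.5}]' |head -2
python3 -m inch '[{"delta_rot":[-0.11,0,0],"xyz":[0,0,0],"fingers":6.5},{"delta_rot":[-0.22,0,0],"xyz":[0,0,0],"fingers":6.5},{"delta_rot":[-0.33,0,0],"xyz":[0,0,0],"fingers":6.5},{"delta_rot":[-0.44,0,0],"xyz":[0,0,0],"fingers":6.5},{"delta_rot":[-0.55,0,0],"xyz":[0,0,0],"fingers":6.5}]' |head -2
python3 -m inch '[{"delta_rot":[-0.11,0,0],"xyz":[0,0,0],"fingers":6.5},{"delta_rot":[-0.22,0,0],"xyz":[0,0,0],"fingers":6.5},{"delta_rot":[-0.26,0,0],"xyz":[0,0,0],"fingers":6.5},{"delta_rot":[-0.26,0,0],"xyz":[0,0,0],"fingers":6.5}]' |head -3
python3 - <<'E'
from h import *
go([.5245,.2085,.062],1.4)
E
```

```text
clock: 44.93
tool_pos: [0.4607, 0.0194, 0.0525]
tool_rot: [-0.012, 0.711, 0.012, 0.703]
force: [0.1, 0.2, -0.4]
gripper_width: 0.298
clock: 45.35
tool_pos: [0.4641, 0.0202, 0.1854]
clock: 45.77
tool_pos: [0.5247, 0.2103, 0.1838]
tool_rot: [-0.012, 0.709, 0.014, 0.705]
clock: 46.18
tool_pos: [0.5242, 0.2103, 0.1821]
clock: 46.6
tool_pos: [0.5237, 0.2103, 0.1804]
clock: 46.93
tool_pos: [0.5233, 0.2101, 0.1789]
tool_rot: [-0.456, 0.541, 0.461, 0.535]
xyz [11.69, -0.28, -0.12] rot [0.011, -0.002, -0.011]
```

```bash

python3 -m inch '[{"delta_rot":[0.011,-0.002,-0.011],"xyz":[3,-0.3,-0.1],"fingers":6.5},{"delta_rot":[0.011,-0.002,-0.011],"xyz":[6,-0.3,-0.1],"fingers":6.5},{"delta_rot":[0.011,-0.002,-0.011],"xyz":[7,-0.3,-0.1],"fingers":6.5},{"delta_rot":[0.011,-0.002,-0.011],"xyz":[7,-0.3,-0.1],"fingers":6.5}]' |head -2
python3 -m inch '[{"delta_rot":[0,0,0],"xyz":[2,0,0],"fingers":6.5},{"delta_rot":[0,0,0],"xyz":[4,0,0],"fingers":6.5},{"delta_rot":[0,0,0],"xyz":[4.6,0,0],"fingers":6.5},{"delta_rot":[0,0,0],"xyz":[4.6,0,0],"fingers":6.5}]'
python3 -m inch '[{"delta_rot":[0,0,0],"xyz":[0,0,0],"fingers":3.8},{"delta_rot":[0,0,0],"xyz":[0,0,0],"fingers":3.8},{"delta_rot":[0,0,0],"xyz":[0,0,0],"fingers":3.8},{"delta_rot":[0,0,0],"xyz":[0,0,0],"fingers":3.8}]' 20
python3 -m inch '[{"delta_rot":[0.06,0,0],"xyz":[0,0,0],"fingers":3.8},{"delta_rot":[0.16,0,0],"xyz":[0,0,0],"fingers":3.8},{"delta_rot":[0.27,0,0],"xyz":[0,0,0],"fingers":3.8},{"delta_rot":[0.38,0,0],"xyz":[0,0,0],"fingers":3.8},{"delta_rot":[0.48,0,0],"xyz":[0,0,0],"fingers":3.8}]'
python3 - <<'E'
from h import *
go([.5255,.2088,.062],0.0); print(tool()[2]["moment"])
E
```

```text
clock: 47.27
tool_pos: [0.5236, 0.2079, 0.106]
clock: 47.6
tool_pos: [0.5231, 0.2077, 0.0596]
tool_rot: [-0.455, 0.544, 0.456, 0.539]
force: [-0.0, -0.0, 1.8]
gripper_width: 0.687
clock: 47.93
tool_pos: [0.5235, 0.2071, 0.0607]
tool_rot: [-0.455, 0.543, 0.455, 0.539]
force: [-1.4, 1.5, 10.8]
gripper_width: 0.463
clock: 48.35
tool_pos: [0.524, 0.2083, 0.061]
tool_rot: [-0.312, 0.636, 0.312, 0.633]
force: [6.0, 6.5, -14.4]
gripper_width: 0.466
xyz [-0.1, -0.09, 0.13] rot [0.913, -0.005, 0.0]
[ 1.63267764 -1.2719471   0.07750235]
```

```bash

python3 -m inch '[{"delta_rot":[0.11,0,0],"xyz":[0,0,0],"fingers":3.8},{"delta_rot":[0.22,0,0],"xyz":[0,0,0],"fingers":3.8},{"delta_rot":[0.33,0,0],"xyz":[0,0,0],"fingers":3.8},{"delta_rot":[0.43,0,0],"xyz":[0,0,0],"fingers":3.8},{"delta_rot":[0.53,0,0],"xyz":[0,0,0],"fingers":3.8}]'
python3 -m inch '[{"delta_rot":[0.1,0,0],"xyz":[0,0,0],"fingers":3.8},{"delta_rot":[0.2,0,0],"xyz":[0,0,0],"fingers":3.8},{"delta_rot":[0.3,0,0],"xyz":[0,0,0],"fingers":3.8},{"delta_rot":[0.38,0,0],"xyz":[0,0,0],"fingers":3.8},{"delta_rot":[0.38,0,0],"xyz":[0,0,0],"fingers":3.8}]'
python3 - <<'E'
from h import *
go([.5255,.2088,.062],0.0); print(tool()[2]["moment"])
E
```

```text
clock: 48.77
tool_pos: [0.525, 0.2091, 0.061]
tool_rot: [-0.133, 0.695, 0.133, 0.694]
force: [12.3, 4.8, -24.5]
gripper_width: 0.464
clock: 49.18
tool_pos: [0.5261, 0.2094, 0.061]
tool_rot: [0.002, 0.707, -0.003, 0.707]
force: [10.7, 0.8, -19.9]
gripper_width: 0.469
xyz [-0.1, -0.06, -0.06] rot [-0.007, 0.001, 0.001]
[ 0.38884868 -2.36995868  0.01373444]
```

```bash

python3 -m inch '[{"delta_rot":[0,0,0],"xyz":[0,0,0],"fingers":6.5},{"delta_rot":[0,0,0],"xyz":[0,0,0],"fingers":6.5},{"delta_rot":[0,0,0],"xyz":[0,0,0],"fingers":6.5},{"delta_rot":[0,0,0],"xyz":[-2,0,0],"fingers":6.5},{"delta_rot":[0,0,0],"xyz":[-5,0,0],"fingers":6.5}]'
python3 -m inch '[{"delta_rot":[0,0,0],"xyz":[-4,0,0],"fingers":6.5},{"delta_rot":[0,0,0],"xyz":[-8,0,0],"fingers":6.5},{"delta_rot":[0,0,0],"xyz":[-11,0,0],"fingers":6.5},{"delta_rot":[0,0,0],"xyz":[-11,0,0],"fingers":6.5}]'
python3 - <<'E'
from h import *
s=Cam("scene"); w=Cam("wrist"); t=Cam("top")
A=s.img[170:330,240:460]; B=w.img[80:380,180:580]
cv2.imwrite("pics/end.png",np.hstack([cv2.resize(A,(420,330),interpolation=cv2.INTER_CUBIC),cv2.resize(B,(380,330))])[:,:,::-1])
# pale tops in scene, at 78 mm, jig frame
hsv=cv2.cvtColor(s.img,cv2.COLOR_RGB2HSV); m=cv2.inRange(hsv,(8,50,190),(22,190,255)); 
n,l,st,ce=cv2.connectedComponentsWithStats(m)
for q,c in zip(st[1:],ce[1:]):
    if 250<c[0]<400 and 230<c[1]<320 and q[4]>60: print(q.tolist(),c.round(1),s.plane(c,.078).round(4))
E
```

```text
clock: 49.6
tool_pos: [0.5246, 0.2087, 0.11]
tool_rot: [0.001, 0.708, -0.004, 0.706]
force: [-0.1, 0.6, 0.1]
gripper_width: 0.69
clock: 49.93
tool_pos: [0.5273, 0.2098, 0.226]
tool_rot: [0.003, 0.706, -0.002, 0.708]
force: [0.9, 0.2, -0.1]
gripper_width: 0.688
[374, 258, 18, 15, 211] [382.4 264.9] [0.6094 0.1167 0.078 ]
[349, 262, 19, 16, 217] [358.3 269.3] [0.6106 0.0672 0.078 ]
[326, 266, 18, 16, 206] [334.9 273.4] [0.6112 0.0198 0.078 ]
[274, 275, 128, 29, 580] [336.1 289.5] [0.6482 0.0145 0.078 ]
```

View pics/end.png

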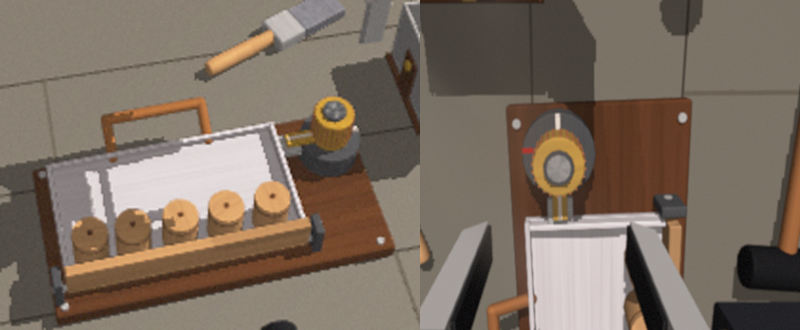

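```bash

python3 -m inch '[{"delta_rot":[0,0,0],"xyz":[0,-16,2],"fingers":6.5},{"delta_rot":[0,0,0],"xyz":[0,-16,2],"fingers":6.5},{"delta_rot":[0,0,0],"xyz":[0,-16,2],"fingers":6.5},{"delta_rot":[0,0,0],"xyz":[0,-16,2],"fingers":6.5},{"delta_rot":[0,0,0],"xyz":[0,-16,2],"fingers":6.5}]' | head -2
python3 -m inch '[{"delta_rot":[0,0,0],"xyz":[-2,-11,2],"fingers":6.5},{"delta_rot":[0,0,0],"xyz":[-4,-11,2],"fingers":6.5},{"delta_rot":[0,0,0],"xyz":[-4,-11,2],"fingers":6.5},{"delta_rot":[0,0,0],"xyz":[-4,-11,2],"fingers":6.5},{"delta_rot":[0,0,0],"xyz":[-4,-11,2],"fingers":6.5}]' | head -2
python3 - <<'E'
from h import *
w=Cam("wrist","end2")
for y in(-.096,-.048,0,.048,.096):
    P=np.array([.5652+.046-.028*y,.0211+.0013+y,.078]); print(w.proj(P).round(1))
E
```

```text
clock: 50.5
tool_pos: [0.543, 0.0415, 0.2198]
clock: 50.92
tool_pos: [0.5613, -0.0712, 0.26]
[386.1 217.2]
[385.8 161.9]
[385.4 102.3]
[385.  38.]
[384.6 -31.7]
```

View pics/end2.png

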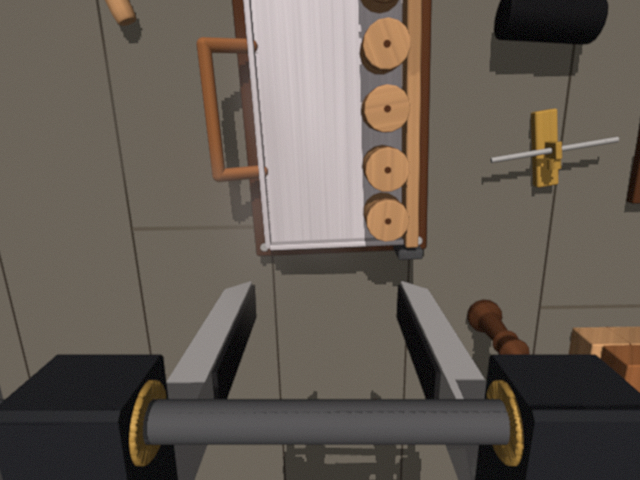

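```bash
python3 -c "
from bench import r
print(r.hand_in())"
```

```text
the job is handed in; nothing more can be done
None
```

I finished the job and handed it in at about 51 s of the 210 s; the hand-in gave no verdict. I dropped both offcuts in the bin, stood all five blanks in the tray and turned the collar free. I then raised the tray to about 0.47 rad, let it down level and turned the collar back to locked.

**Last checks:**
- **Blanks:** all five stand upright in one row. In the final wrist view, four tops were in the picture, each within about 3 px of where a blank touching the fence should appear. The fifth was cut off at the edge, but the scene camera put it within about 1 mm of that position along x.
- **Tray:** level. On lowering, the handle came back to its starting height, and the contact force on the tool rose to about 37 N, close to the 40 N limit. I then released the handle.
- **Collar:** turned back about 1.41 rad, with the tab over the lug and the pointer at the white mark.
- **Offcuts:** both were seen inside the bin after dropping, when I turned to the collar. I did not check them again afterwards.
- **Pawn and other things:** I saw nothing out of place in the pictures, but did not measure them at the end.

**Disagreements along the way:**
- The wrist and top cameras differed by up to 4 mm on where the blanks were.
- Heights from the two fixed cameras read 2 to 4 mm low for the blanks, about 8 mm low for the bin rim.
- At the first offcut grasp I went about 5 mm too low and touched the tray floor with about 13 N.

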